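# Ticket and stock the third gap of a vending-machine tray

## Task

Run a fingertip along the front rail of the vending-machine tray, pushing the price-ticket holder along with it and counting the gaps between the dividers from the left end (your left as you face the tray from the robot's side; empty and filled gaps both count), and stop with the holder squarely in front of the third gap. Then push the yoghurt jar that stands loose on the front of the tray along to the third gap and into it, right back against the rear wall. Push only: the jar stays standing on the tray and goes into no other gap, and all the other goods stay where they are.

Things in the scene. Friction and masses are not known exactly. Their poses are not given: they have to be found in the camera images.
- tray: White sheet-metal shelf tray fixed on the bench, 478 mm wide (its y), 250 mm deep (its x). Origin at bench height under the middle of the front rail; x to the rear wall, y left along the rail, z up. Floor 25 mm above the bench, open from the rail to the dividers (x = 6 to 137 mm), where the loose jar stands; then five gaps, x = 140 to 240 mm. Beside the open strip only a lip 10 mm high.
- rail_mid (a point): Middle of the top of the tray's front rail: an aluminium bar 12 mm thick running along the whole front edge, its top 35 mm above the bench (10 mm above the tray floor).
- rear_mid (a point): Middle of the front face of the tray's rear wall, at its top edge: 240 mm behind the rail's centre line, 55 mm above the tray floor. The gaps' outer side walls (50 mm above the floor) have their inner faces 235 mm left and right of this.
- div1: First divider from the left, between the first and second gaps: an upright steel sheet 3 mm thick, 100 mm long, 50 mm high above the tray floor, rolled front edge 6 mm thick, fixed on the tray. Origin at bench height under its front edge (x = 140 mm in the tray's frame); axes parallel to the tray's. Dividers are unevenly spaced: the gaps are about 70 to 108 mm wide.
- div2: Second divider from the left, like div1: the left side of the third gap.
- div3: Third divider from the left, like div1: the right side of the third gap.
- div4: Fourth divider from the left, like div1: between the fourth and fifth gaps.
- ticket (a joint): Ticket holder along the front rail, in m: 0 = at the left end (holder's middle at y = +205 mm in the tray's frame), growing as it moves right to 0.41 (y = -205 mm). It starts before the first gap. Slides with about 1.5 N of friction and stays where it is left; it cannot leave the rail.
- ticket_mid (a point): Middle of the ticket holder's upright plate, 61.5 mm above the bench, straight above the rail's centre line. Black plastic plate with blank paper faces, 40 mm wide along the rail, 6 mm thick, from 45 to 79 mm above the bench, on a low foot (22 mm deep, 40 mm wide, 36 to 45 mm above the bench) that rides on the rail.
- jar_mid (a point): Centre of the loose yoghurt jar (half-way up, 39 mm above its foot): white round jar with aluminium lid, 60 mm diameter, 78 mm high, about 0.25 kg, standing upright on the tray floor in the open strip before the fourth or fifth gap. Home against the rear wall its centre is at x = 210 mm in the tray's frame.
- jar_stocked: Bystander: a second jar of the same kind, already in one of the gaps (first, fourth or fifth). Origin at the centre of its foot.
- tub: Bystander: square white tub with grey lid, 58 x 58 x 48 mm, in one of the gaps (first, fourth or fifth). Origin at the centre of its underside.
- pot: Bystander: small white cream pot with foil lid, 58 mm diameter at the lid, 55 mm high, in one of the gaps (first, fourth or fifth). Origin at the centre of its underside.
- milk_bottle: Bystander: full one-litre milk bottle, 82 mm diameter, 219 mm high, standing on the bench left of the tray. Origin at the centre of its underside.
- egg_carton: Bystander: six-egg pulp carton, 110 x 160 x 74 mm, on the bench right of the tray. Origin at the centre of its underside.
- brush: Bystander: hand brush lying on the bench left of the tray.
- cream_bottle: Bystander: small bottle, 54 mm diameter, 130 mm high, on the bench right of the tray. Origin at the centre of its underside.
Things that resemble listed ones, but are neither listed nor needed, are in the scene too. What is shaped like the part that bears jar_mid but blue is not meant.

How it is judged:
By the outcome, as a careful person would: the job done as asked, in the order asked, and still so for the second after the job is handed in, with the robot touching nothing.
It also fails if it takes over 64 s, if anything falls off the work surface, if the arm or the gripper's body presses on something with over 40 N, if the wrist force passes 120 N, or if a joint passes its speed limit or range.

## Robot

A 6-joint arm with a two-finger parallel gripper is mounted at the origin on the work surface. World frame = base frame: x ahead of the robot, y to its left, z up, the work surface at z = 0. Lengths are in mm, angles in rad, forces in N, time in s.
With the tool pointing down it reaches from about 275 to 750 mm from the base axis. Payload 10.2 kg.
Tool frame: the origin (TCP) lies on the front face of the gripper's body, between the roots of the fingers; the fingertips stand 73 mm ahead of it and the grasp point (between the pads) lies ctrl.grip_depth ahead of it (ctrl.grip_depth is the distance from the TCP to the grasp point, in mm); z points along the fingers, y is the direction in which the jaws open and shut (so a half turn about z gives the same grasp; the last joint's range is limited). The gripper opens to 85 mm and grips with 20 to 120 N. Pads are 22 mm wide; open, the fingers measure 114 mm over their backs; the gripper's body (76 mm by 85 mm) begins 54 mm behind the grasp point. The pads swing forward as they close: fully open they stand 13 mm farther back than shut.
Start: joints at [1.108, 0.313, 1.498, -0, 1.331, -0.223], TCP at [124.705, 509.981, 303.894] pointing down, gripper open.
Joint ranges: [-2.94, 2.94], [-0.97, 2.17], [0.19, 2.56], [-1.23, 4.37], [0.02, 3.11], [-2.88, 2.88]. Speed limits (rad/s): [2.39, 2.39, 3.01, 3.14, 3.14, 3.14].

## Interface

Orientations are given as a unit quaternion [w, x, y, z].
In Python, from rig import readout, capture, ctrl, nets gives the robot as it stands. The module is installed in compiled form; this text tells all that it offers.
- The arm moves only by the tool apply_moves, never from a script. Its argument "targets" is a list of rows, each a list of 4 numbers: the shift along the tool's x, y, z in cm, then the turn about the tool's z in degrees. A call has 1 to 8 rows; each row shifts and turns the commanded pose from where the row before left it, along the tool's axes as they then stand; what a row does not reach is not made up. A row lasts 1/10 s, in which the tool goes at most 50 mm and 8.59 degrees, less where a joint would pass 70% of its speed; a pose out of reach is approached as far as the arm can. A call with a gripper value outside its range is refused whole. "grip" is the finger opening in cm, from 0 to 8.54, set as the call begins (left out, the last holds). The fingers move at their own pace and stop on an object; "force" is the grip in N (left out, the last holds). Time passes only in rows, so rows that do not move let the fingers close. It gives the time, the measured TCP pose, the force and the opening at its end, in the units of the state.
- readout.sense(): the state, without advancing time (a new reading comes with each control period).
- capture(name): name is "scene" or "top"; returns a dict with "img" (420x560x3 uint8, red, green, blue), "fov_y" (degrees; the focal length in pixels is half the picture's height over the tangent of half this angle, whatever the lens; pixels are square), "cx", "cy" (the principal point, pixels), "D" ([k1, k2, p1, p2, k3] as OpenCV has them; the pictures are not rectified), "eye" and "rotation" of the camera in the world. Camera axes: x right, y down, z forward; pixel columns grow to the right and rows downward; lengths in mm; the calibration is good to about 2 mm. A picture is of the moment at which its call begins. There is no depth.
- ctrl.finish_job(): hands the job in, once; it reports no verdict.
Trained networks look in the newest picture that a camera, given by its name, has taken for a name from the list of things; names that differ only in an ending like _2 or _b are one class to them, and where a whole thing is asked for, a point or a joint stands for the part that bears it (a point fixed in the world has none). Each returns a list of dicts, best first, with "score" (0 to 1); they miss things now and then, are a little off and sometimes report something else, mostly with a low value. They report only what shows in the picture. A call takes as long as a camera call. They do not tell look-alikes from the thing itself.
- nets.boxes_of(camera, target): "location" ([column, row] as shares, 0 to 1, of the picture: columns of its width, rows of its height, amid what is visible of it).
The state is a dict: "time_s": time; "joints": joint angles; "dq": joint speeds; "tau": joint torques, N m; "eef_pos": TCP position; "ee_rot": TCP orientation; "force": force on the tool from outside, world axes, zero at the start; "wrist_torque": the same for the moment, N m; "grip_width": opening from 0.0 (shut) to 1.0 (fully open).
Only numpy, scipy, OpenCV 4.12 (cv2) and the standard library are available. Lean on these libraries where they do the work, as an engineer would, in place of code of your own. Each camera call takes 0.05 s, during which the arm holds its last target.

## Working session

There is one attempt and no reset: what is moved stays moved. The work goes in short steps, Python scripts to look and compute and a tool call to move; the robot and the scene stay as the last step left them, time stands still between calls to the robot, and variables do not carry over. Pictures are saved under pics/ and viewed, and the job is handed in when it is done.

Besides the shell and the picture viewer there is one more tool, called after ">>>" as name([rows], argument=value, ...), one row to a line, values as JSON. apply_moves: Moves the arm, as the interface text tells. Its arguments: {"type":"object","properties":{"targets":{"type":"array"},"grip":{"type":"number"},"force":{"type":"number"}},"required":["targets"]}

```bash
mkdir -p pics; cat > h.py <<'E'
import numpy as np, cv2
from rig import readout, capture, ctrl, nets
def K(c):
    f=210/np.tan(np.radians(c['fov_y'])/2)
    return np.array([[f,0,c['cx']],[0,f,c['cy']],[0,0,1.]])
def ray(c,px):
    u=cv2.undistortPoints(np.array([[px]],float),K(c),np.array(c['D'],float))[0,0]
    d=np.array(c['rotation']).reshape(3,3)@np.array([u[0],u[1],1.]); return np.array(c['eye'],float),d
def atz(c,px,z):
    e,d=ray(c,px); return e+d*(z-e[2])/d[2]
def proj(c,P):
    R=np.array(c['rotation']).reshape(3,3); P=np.atleast_2d(np.array(P,float))
    t=(P-np.array(c['eye']))@R
    return cv2.projectPoints(t,np.zeros(3),np.zeros(3),K(c),np.array(c['D'],float))[0][:,0]
def save(c,n): cv2.imwrite('pics/'+n,c['img'][:,:,::-1])
E
python3 - <<'E'
from h import *
for n in ['scene','top']:
    c=capture(n); save(c,n+'0.png'); print(n,c['eye'],np.round(c['rotation'],3),c['fov_y'],c['D'])
    for t in ['tray','div1','ticket','jar_mid','jar_stocked','tub','pot','milk_bottle','egg_carton','cream_bottle','brush']:
        print(t,[(round(b['score'],2),np.round(np.array(b['location'])*[560,420]).tolist()) for b in nets.boxes_of(n,t)])
print(readout.sense()); print(ctrl.grip_depth)
E
```

```text
scene [1182.09189257  789.41234895  845.01986057] [-0.153  0.315  0.837 -0.421] 56.57282560148156 [-0.03871741  0.          0.          0.          0.        ]
tray [(0.86, [282.0, 230.0]), (0.47, [251.0, 193.0])]
div1 [(0.6, [245.0, 214.0]), (0.57, [290.0, 246.0]), (0.55, [268.0, 228.0])]
ticket [(0.66, [339.0, 223.0])]
jar_mid [(0.9, [251.0, 195.0]), (0.84, [290.0, 175.0]), (0.72, [246.0, 165.0])]
jar_stocked [(0.91, [219.0, 197.0])]
tub [(0.76, [297.0, 251.0])]
pot [(0.63, [234.0, 211.0])]
milk_bottle [(0.8, [363.0, 296.0]), (0.7, [337.0, 223.0])]
egg_carton [(0.94, [199.0, 176.0]), (0.67, [231.0, 150.0])]
cream_bottle [(0.64, [230.0, 153.0])]
brush [(0.68, [436.0, 287.0])]
top [ 427.52401113   -2.27325485 1243.17747389] [-0.034  0.714 -0.699  0.028] 51.42987245696347 [-0.01189636  0.          0.          0.          0.        ]
tray [(0.64, [286.0, 206.0])]
div1 [(0.67, [234.0, 180.0]), (0.56, [272.0, 177.0]), (0.53, [302.0, 178.0]), (0.46, [332.0, 170.0])]
ticket [(0.7, [222.0, 247.0])]
jar_mid [(0.66, [346.0, 282.0]), (0.59, [412.0, 261.0]), (0.58, [329.0, 209.0])]
jar_stocked 
[... 263 characters left out ...]
, 'joints': array([ 1.10761398e+00,  3.12897729e-01,  1.49769507e+00,  2.77304730e-05,
        1.33102497e+00, -2.23394693e-01]), 'dq': array([-1.38788420e-03, -6.57815588e-04, -1.87270543e-04, -8.71886498e-04,
        3.91696466e-04, -2.72338377e-05]), 'tau': array([ 7.58138469e-06, -4.12176776e+01, -2.59894538e+01, -2.28358840e-04,
        5.55430634e-04, -1.97373953e-05]), 'eef_pos': array([124.69177005, 509.9818433 , 303.89719758]), 'ee_rot': array([-1.69091020e-05,  1.19610066e-01,  9.92820946e-01, -7.29075321e-06]), 'force': array([-0.59132099, -0.24292025, -0.08848363]), 'wrist_torque': array([-0.02171658, -0.0251359 ,  0.00809301]), 'grip_width': 0.998169893426164}
53.900000000000006
```

```bash
python3 - <<'E'
import cv2
a=cv2.imread('pics/top0.png'); cv2.imwrite('pics/top0c.png',cv2.resize(a[130:310,80:480],None,fx=2,fy=2,interpolation=cv2.INTER_CUBIC))
a=cv2.imread('pics/scene0.png'); cv2.imwrite('pics/scene0c.png',cv2.resize(a[120:320,170:450],None,fx=2.8,fy=2.8,interpolation=cv2.INTER_CUBIC))
E
```

```text
(no output)
```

View pics/top0c.png

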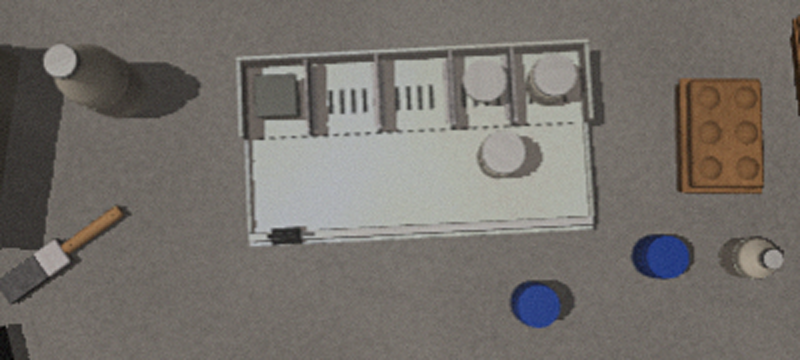

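View pics/scene0c.png

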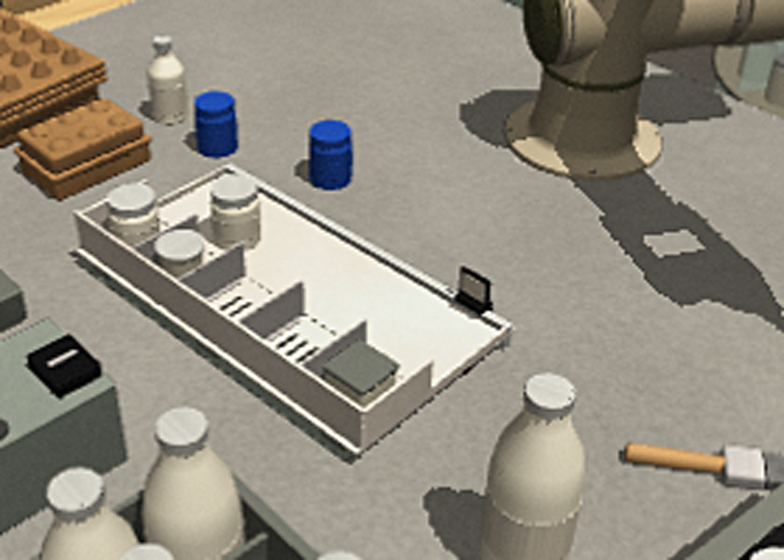

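```bash
python3 - <<'E'
s=open('h.py').read()
s=s.replace("def K(c)","from scipy.spatial.transform import Rotation as Ro\ndef RM(c):\n    q=c['rotation']; return Ro.from_quat([q[1],q[2],q[3],q[0]]).as_matrix()\ndef K(c)").replace("np.array(c['rotation']).reshape(3,3)","RM(c)")
open('h.py','w').write(s)
E
python3 - <<'E'
from h import *
import pickle
C={n:capture(n) for n in ['scene','top']}; pickle.dump(C,open('C0.pkl','wb'))
t=C['top']
for p in [(329,207),(222,247.5),(204,251),(376,244)]: print(p,atz(t,p,35).round(1),atz(t,p,103).round(1))
a=t['img'][:,:,::-1]
cv2.imwrite('pics/tA.png',cv2.resize(a[145:260,195:295],None,fx=6,fy=5.2,interpolation=cv2.INTER_CUBIC)[:, :])
cv2.imwrite('pics/tB.png',cv2.resize(a[145:260,285:385],None,fx=6,fy=5.2,interpolation=cv2.INTER_CUBIC))
E
```

```text
(329, 207) [ 548.3 -115.6   35. ] [ 541.5 -109.2  103. ]
(222, 247.5) [429.6 178.6  35. ] [429.5 168.4 103. ]
(204, 251) [418.9 228.1  35. ] [419.4 215.1 103. ]
(376, 244) [ 448.4 -246.6   35. ] [ 447.2 -232.8  103. ]
```

View pics/tA.png

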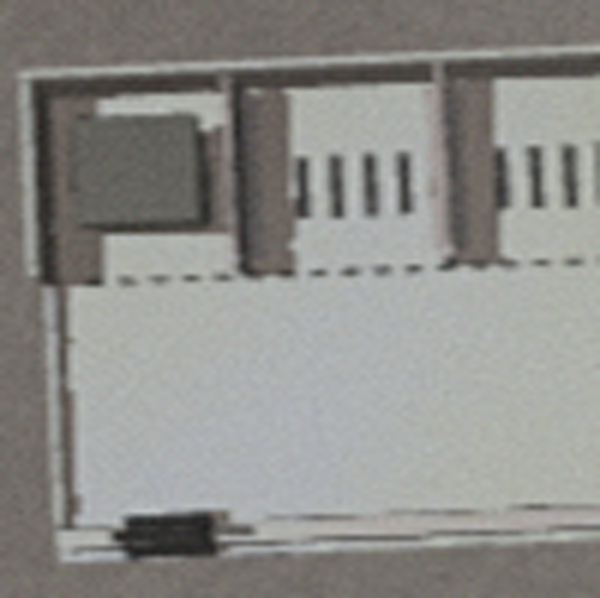

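View pics/tB.png

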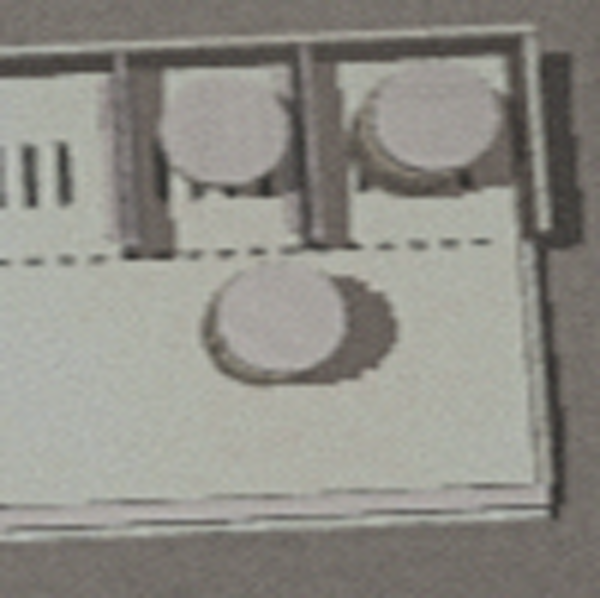

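```bash
cat > fit.py <<'E'
from h import *
import pickle
from scipy.optimize import least_squares
C=pickle.load(open('C0.pkl','rb')); t=C['top'];s=C['scene']
def W(p,P):
    P=np.atleast_2d(np.array(P,float)); c,q=np.cos(p[2]),np.sin(p[2])
    return np.c_[p[0]+c*P[:,0]-q*P[:,1],p[1]+q*P[:,0]+c*P[:,1],P[:,2]]
M=[(242,238,80),(242,-238,80),(140,238,75),(140,-238,75),(-6,239,35),(-6,-239,35)]
px=np.array([(198.3,159.2),(374.5,150.4),(199.7,197.9),(375.8,191.2),(205,252.7),(376.7,244)])
r=least_squares(lambda p:(proj(t,W(p,M))-px).ravel(),[430,-5,0.02])
p=r.x
E
python3 - <<'E'
from fit import *
print(p,r.fun.reshape(-1,2).round(1))
print('scene corr')
L=[[(240,235,80),(240,-235,80)],[(240,235,75),(140,235,75)],[(240,-235,75),(140,-235,75)],[(-6,239,35),(-6,-239,35)],[(6,239,35),(6,-239,35)],[(137,235,25),(137,-235,25)]]
for n,c,box,k in [('ft',t,(190,140,390,260),4),('fs',s,(170,140,370,300),4)]:
    x0,y0,x1,y1=box
    im=cv2.resize(c['img'][y0:y1,x0:x1,::-1],None,fx=k,fy=k,interpolation=cv2.INTER_CUBIC)
    for a,b in L:
        q=(proj(c,W(p,[a,b]))-[x0,y0]+.5)*k
        cv2.line(im,*[tuple(int(v) for v in z) for z in q],(0,0,255),1)
    cv2.imwrite(f'pics/{n}.png',im)
E
```

```text
[ 4.38482408e+02 -1.03927005e+01  6.75403199e-02] [[ 0.3  1. ]
 [-0.4  1.6]
 [ 0.3 -0.1]
 [ 0.4 -1.6]
 [-0.9 -0.8]
 [ 0.3 -0.1]]
scene corr
```

View pics/ft.png

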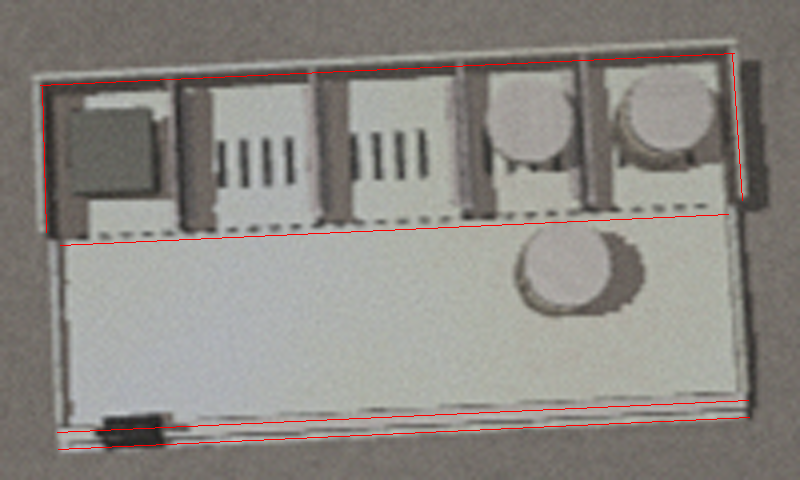

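View pics/fs.png

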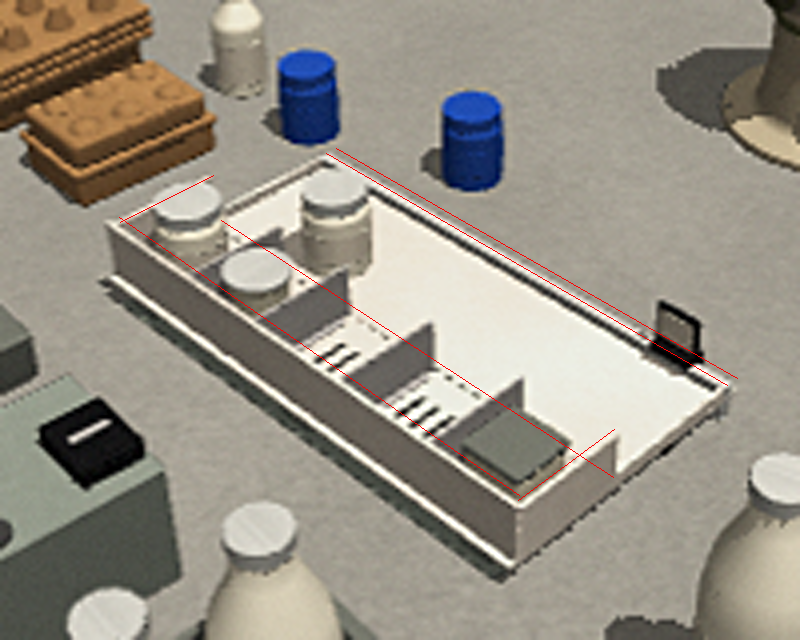

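```bash
cat > fit.py <<'E'
from h import *
import pickle
from scipy.optimize import least_squares
C=pickle.load(open('C0.pkl','rb')); t=C['top'];s=C['scene']
def W(p,P):
    P=np.atleast_2d(np.array(P,float)); c,q=np.cos(p[2]),np.sin(p[2])
    return np.c_[p[0]+c*P[:,0]-q*P[:,1],p[1]+q*P[:,0]+c*P[:,1],P[:,2]]
M=[(244,239,80),(244,-239,80),(140,239,75),(140,-239,75),(0,-239,35),(0,130,35)]
px=np.array([(198.3,159.2),(374.5,150.4),(199.7,198.2),(375.8,191.2),(375.5,240.2),(237.5,246.4)])
w=np.ones((6,2)); w[5,0]=0;
Ms=[(244,239,80),(244,-239,80),(140,237,75),(-6,239,35),(-6,-239,35)]
ps=np.array([(298.6,266.9),(196.6,195.4),(324.1,248.6),(353.3,236.1),(252.2,178.4)])
f=lambda p:np.r_[((proj(t,W(p,M))-px)*w).ravel(),(proj(s,W(p,Ms))-ps).ravel()]
r=least_squares(f,[430,-5,0.05],loss='soft_l1')
p=r.x
E
python3 - <<'E'
from fit import *
print(p,r.fun.reshape(-1,2).round(1))
L=[[(240,235,80),(240,-235,80)],[(240,235,75),(140,235,75)],[(240,-235,75),(140,-235,75)],[(-6,239,35),(-6,-239,35)],[(6,239,35),(6,-239,35)],[(137,235,25),(137,-235,25)]]
for n,c,box,k in [('ft2',t,(190,140,390,260),4),('fs2',s,(170,140,370,300),4)]:
    x0,y0,x1,y1=box
    im=cv2.resize(c['img'][y0:y1,x0:x1,::-1],None,fx=k,fy=k,interpolation=cv2.INTER_CUBIC)
    for a,b in L:
        q=(proj(c,W(p,[a,b]))-[x0,y0]+.5)*k
        cv2.line(im,*[tuple(int(v) for v in z) for z in q],(0,0,255),1)
    cv2.imwrite(f'pics/{n}.png',im)
E
```

```text
[ 4.41632043e+02 -8.67546688e+00  6.74483742e-02] [[-0.7 -0.8]
 [-0.7 -0.3]
 [-0.6 -1.6]
 [ 0.1 -2.8]
 [ 0.7  0.4]
 [ 0.   0.4]
 [ 0.3 -1.1]
 [ 0.6 -0.9]
 [-0.8 -0.6]
 [ 0.2 -1.3]
 [ 1.  -1.3]]
```

View pics/ft2.png

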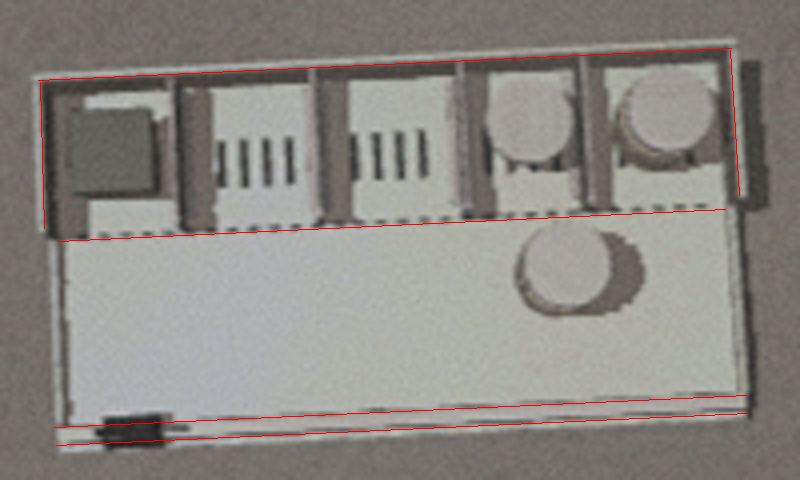

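View pics/fs2.png

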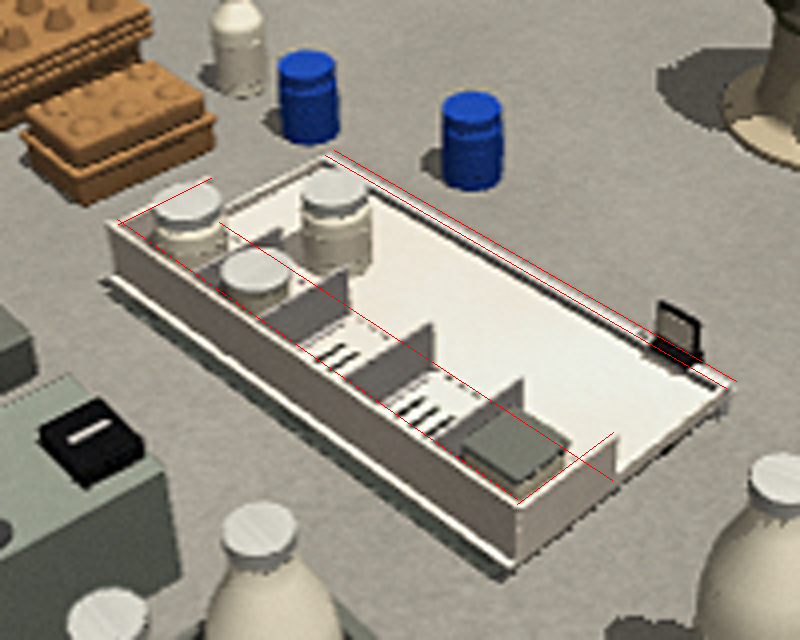

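```bash
cat > rect.py <<'E'
from fit import *
def rect(c,z,x0,x1,y0,y1,k):  # rows: x descending, cols: y descending
    xs=np.arange(x1,x0,-1/k); ys=np.arange(y1,y0,-1/k)
    X,Y=np.meshgrid(xs,ys,indexing='ij')
    q=proj(c,W(p,np.c_[X.ravel(),Y.ravel(),np.full(X.size,z)])).astype(np.float32).reshape(X.shape+(2,))
    return cv2.remap(np.ascontiguousarray(c['img'][:,:,::-1]),q[...,0],q[...,1],cv2.INTER_CUBIC)
E
python3 - <<'E'
from rect import *
im=rect(t,75,120,250,-245,245,1.6)
im2=rect(s,75,120,250,-245,245,1.6)
def grid(im):
    for y in range(-240,241,20):
        cx=int((245-y)*1.6); cv2.line(im,(cx,0),(cx,6 if y%100 else 16),(0,0,255),1)
    return im
im3=rect(t,25,-10,120,-245,245,1.6)
cv2.imwrite('pics/r75.png',np.vstack([grid(im),grid(im2)]))
# profiles at z=75, for x=150..170
for n,c in (('t',t),('s',s)):
    g=rect(c,75,150,170,-245,245,1).mean(2).mean(0)
    for y0 in (140,55,-40,-125):
        print(n,y0,[(y,int(g[245-y])) for y in range(y0+22,y0-22,-2)])
E
```

```text
t 140 [(162, 103), (160, 95), (158, 88), (156, 95), (154, 110), (152, 117), (150, 122), (148, 128), (146, 122), (144, 94), (142, 61), (140, 55), (138, 75), (136, 84), (134, 89), (132, 96), (130, 102), (128, 102), (126, 103), (124, 102), (122, 100), (120, 103)]
t 55 [(77, 173), (75, 178), (73, 176), (71, 162), (69, 136), (67, 127), (65, 148), (63, 165), (61, 176), (59, 176), (57, 170), (55, 161), (53, 156), (51, 145), (49, 122), (47, 95), (45, 81), (43, 84), (41, 90), (39, 100), (37, 105), (35, 106)]
t -40 [(-18, 166), (-20, 147), (-22, 133), (-24, 137), (-26, 153), (-28, 168), (-30, 171), (-32, 171), (-34, 173), (-36, 174), (-38, 170), (-40, 166), (-42, 159), (-44, 145), (-46, 126), (-48, 109), (-50, 110), (-52, 113), (-54, 104), (-56, 95), (-58, 96), (-60, 101)]
t -125 [(-103, 144), (-105, 143), (-107, 141), (-109, 134), (-111, 126), (-113, 119), (-115, 123), (-117, 134), (-119, 136), (-121, 131), (-123, 128), (-125, 121), (-127, 108), (-129, 83), (-131, 75), (-133, 93), (-135, 115), (-137, 115), (-139, 106), (-141, 100), (-143, 101), (-145, 98)]
s 140 [(162, 132), (160, 116), (158,
[... 330 characters left out ...]
97), (59, 90), (57, 82), (55, 83), (53, 105), (51, 151), (49, 203), (47, 233), (45, 238), (43, 233), (41, 229), (39, 228), (37, 228), (35, 228)]
s -40 [(-18, 214), (-20, 203), (-22, 188), (-24, 175), (-26, 165), (-28, 160), (-30, 152), (-32, 138), (-34, 121), (-36, 105), (-38, 94), (-40, 89), (-42, 86), (-44, 83), (-46, 87), (-48, 112), (-50, 150), (-52, 172), (-54, 170), (-56, 153), (-58, 135), (-60, 121)]
s -125 [(-103, 136), (-105, 128), (-107, 121), (-109, 119), (-111, 117), (-113, 110), (-115, 103), (-117, 103), (-119, 105), (-121, 100), (-123, 92), (-125, 85), (-127, 81), (-129, 86), (-131, 109), (-133, 151), (-135, 196), (-137, 226), (-139, 236), (-141, 235), (-143, 232), (-145, 229)]
```

View pics/r75.png

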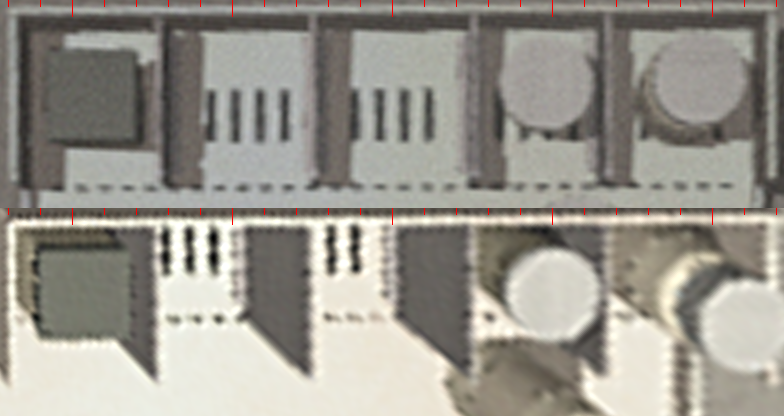

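```bash
cat > go.py <<'E'
from rect import *
def Tinv(Q):
    Q=np.atleast_2d(Q); d=Q[:,:2]-p[:2]; c,s_=np.cos(p[2]),np.sin(p[2])
    return np.c_[c*d[:,0]+s_*d[:,1],-s_*d[:,0]+c*d[:,1],Q[:,2]]
def pose():
    st=readout.sense(); q=st['ee_rot']; R=Ro.from_quat([q[1],q[2],q[3],q[0]]).as_matrix(); return st,R
def rep():
    st,R=pose(); P=st['eef_pos']
    print('t',round(st['time_s'],2),'tray',Tinv(P).round(1),'toolx in tray deg',round(np.degrees(np.arctan2(R[1,0],R[0,0])-p[2]),1),'down',R[:,2].round(3),'F',st['force'].round(1),'g',round(st['grip_width'],3),'J',st['joints'].round(2))
def to(x,y,z):
    st,R=pose(); d=R.T@(W(p,[x,y,z])[0]-st['eef_pos']); print('shift cm',(d/10).round(2))
def tri(pt,ps_):
    e1,d1=ray(t,pt); e2,d2=ray(s,ps_); A=np.c_[d1,-d2]; k=np.linalg.lstsq(A,e2-e1,rcond=None)[0]
    a,b=e1+k[0]*d1,e2+k[1]*d2; return (a+b)/2,np.linalg.norm(a-b)
E
python3 - <<'E'
from go import *
rep()
print('jar lid top', Tinv(atz(t,(331.3,205.9),103)))
# scene lid centre: fs (335,190)
print('jar scene', Tinv(atz(s,(170+336/4,140+188/4),103)))
print('ticket top', Tinv(atz(t,(222.8,247.3),79)), Tinv(atz(t,(222.8,247.3),45)))
print('ticket scene plate top', [Tinv(atz(s,(170+a/4,140+b/4),79))[0].round(1) for a,b in ((657,301),(698,320))])
for b in ('milk_bottle','brush','cream_bottle'): pass
print('milk', Tinv(atz(t,(110.5,160),219)))
im=cv2.resize(t['img'][180:240,300:360,::-1],None,fx=8,fy=8,interpolation=cv2.INTER_CUBIC); 
im2=cv2.resize(s['img'][165:225,235:295,::-1],None,fx=8,fy=8,interpolation=cv2.INTER_CUBIC); 
cv2.imwrite('pics/jarcrop.png',cv2.resize(np.hstack([im,im2]),(800,400)))
E
```

```text
t 1.3 tray [[-281.2  538.8  303.9]] toolx in tray deg 162.4 down [-0.  0. -1.] F [ 0.2  0.5 -0.8] g 1.0 J [ 1.11  0.31  1.5   0.    1.33 -0.22]
jar lid top [[  95.48313807 -113.22929485  103.        ]]
jar scene [[  99.69932366 -107.64538241  103.        ]]
ticket top [[  0.55680587 178.91564153  79.        ]] [[  0.97155629 183.92658104  45.        ]]
ticket scene plate top [array([  4.7, 166. ,  79. ]), array([  0.9, 203.9,  79. ])]
milk [[219.3462658  420.48004644 219.        ]]
```

View pics/jarcrop.png

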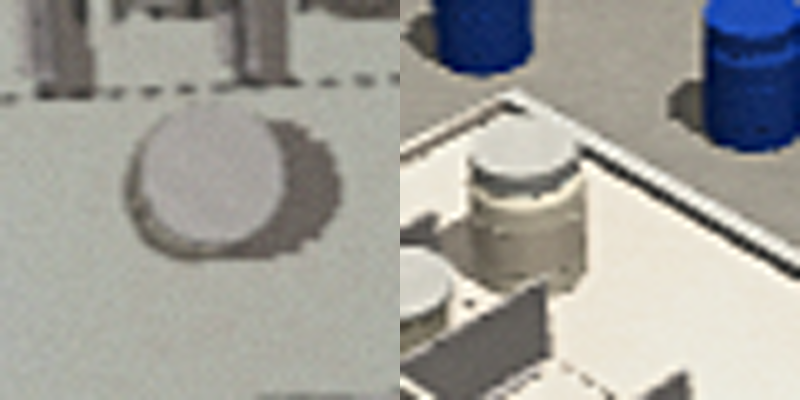

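>>> apply_moves([
  [0,0,0,8.5],
  [0,0,0,8.5],
  [0,0,0,8.5],
  [0,0,0,8.5],
  [0,0,0,8.5],
  [0,0,0,8.5],
  [0,0,0,8.5],
  [0,0,0,8.5],
], grip=0)

```text
time_s: 2.1
eef_pos: [124.7, 510.0, 303.9]
ee_rot: [-0.0, 0.657, 0.754, 0.0]
force: [0.2, 0.8, -0.4]
grip_width: -0.002
```

>>> apply_moves([
  [0,0,0,4.4],
  [0,0,0,0],
  [0,0,0,0],
])

```text
time_s: 2.4
eef_pos: [124.7, 510.0, 303.9]
ee_rot: [-0.0, 0.682, 0.731, 0.0]
force: [-0.5, 0.1, 0.6]
grip_width: 0.004
```

```bash
python3 -c "
from go import *
rep(); to(0,238,150)"
```

```text
t 2.4 tray [[-281.3  538.8  303.9]] toolx in tray deg 90.1 down [ 0.  0. -1.] F [-0.5  0.1  0.6] g 0.004 J [1.11 0.31 1.5  0.   1.33 1.04]
shift cm [-30.15  28.06  15.39]
```

>>> apply_moves([
  [-2.5,2.3,1.3,0],
  [-2.5,2.3,1.3,0],
  [-2.5,2.3,1.3,0],
  [-2.5,2.3,1.3,0],
  [-2.5,2.3,1.3,0],
  [-2.5,2.3,1.3,0],
  [-2.5,2.3,1.3,0],
  [-2.5,2.3,1.3,0],
])

```text
time_s: 3.2
eef_pos: [322.6, 321.8, 199.6]
ee_rot: [0.0, 0.682, 0.731, 0.0]
force: [-0.3, 0.3, -0.3]
grip_width: -0.001
```

>>> apply_moves([
  [-2.5,2.4,1.3,0],
  [-2.5,2.4,1.3,0],
  [-2.5,2.4,1.2,0],
  [-2.5,2.4,1.2,0],
  [0,0,0,0],
  [0,0,0,0],
])

```text
time_s: 3.8
eef_pos: [424.4, 229.2, 149.7]
ee_rot: [-0.0, 0.683, 0.731, -0.0]
force: [-0.7, 0.3, -0.2]
grip_width: 0.001
```

```bash
python3 -c "
from go import *
rep(); to(0,238,114)
c=capture('top'); save(c,'t1.png'); d=capture('scene')
a=c['img'][200:280,170:290,::-1]; b=d['img'][170:270,290:410,::-1]
cv2.imwrite('pics/m1.png',np.hstack([cv2.resize(a,(400,267)),cv2.resize(b,(320,267))]))"
```

```text
t 3.8 tray [[ -1.2 238.5 149.7]] toolx in tray deg 90.0 down [-0.001 -0.    -1.   ] F [-0.7  0.3 -0.2] g 0.001 J [0.25 0.41 1.81 0.   0.92 0.18]
shift cm [-0.05  0.12  3.57]
```

View pics/m1.png

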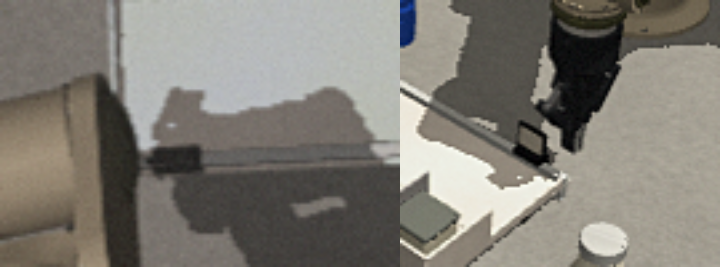

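>>> apply_moves([
  [0,0.1,1.8,0],
  [0,0,1.8,0],
  [0,0,0,0],
  [-1,0,0,0],
  [-0.8,0,0,0],
  [-0.8,0,0,0],
  [-0.8,0,0,0],
  [-0.8,0,0,0],
])

```text
time_s: 4.7
eef_pos: [428.4, 187.0, 114.3]
ee_rot: [0.0, 0.683, 0.73, 0.0]
force: [0.5, 1.8, 1.9]
grip_width: -0.004
```

```bash
python3 -c "
from go import *
rep()
d=capture('scene')
b=d['img'][150:270,250:410,::-1]
cv2.imwrite('pics/m2.png',cv2.resize(b,(640,480)))"
```

```text
t 4.7 tray [[ -0.  196.1 114.3]] toolx in tray deg 90.0 down [ 0.001  0.    -1.   ] F [0.5 1.8 1.9] g -0.004 J [0.16 0.45 1.88 0.   0.82 0.09]
```

View pics/m2.png

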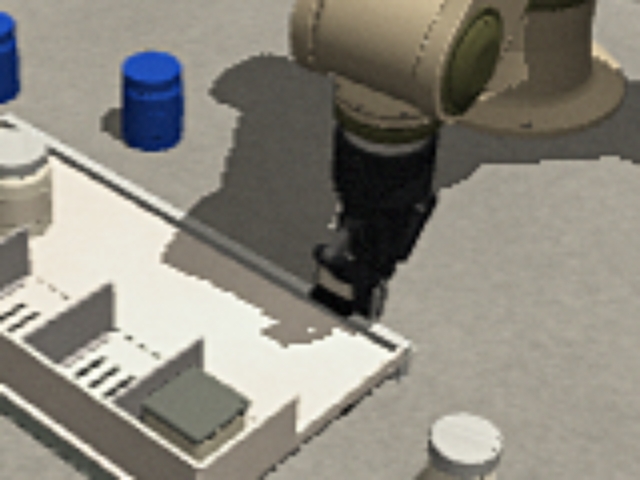

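>>> apply_moves([
  [-0.9,0,0,0],
  [-0.9,0,0,0],
  [-0.9,0,0,0],
  [-0.9,0,0,0],
  [-0.9,0,0,0],
  [-0.9,0,0,0],
  [-0.9,0,0,0],
  [-0.9,0,0,0],
])

```text
time_s: 5.55
eef_pos: [433.0, 115.1, 113.9]
ee_rot: [-0.0, 0.683, 0.731, -0.0]
force: [1.0, 1.3, -1.1]
grip_width: -0.002
```

>>> apply_moves([
  [-0.9,0,0,0],
  [-0.9,0,0,0],
  [-0.9,0,0,0],
  [-0.9,0,0,0],
  [-0.9,0,0,0],
  [-0.9,0,0,0],
  [-0.9,0,0,0],
  [-0.5,0,0,0],
])

```text
time_s: 6.35
eef_pos: [437.6, 47.1, 113.9]
ee_rot: [-0.0, 0.683, 0.73, -0.0]
force: [0.6, 1.0, -0.6]
grip_width: -0.002
```

```bash
cat > tk.py <<'E'
from go import *
rep()
d=capture('scene'); c=capture('top')
n=__import__('sys').argv[1]
for cc,nm in ((d,'scene'),(c,'top')):
    print(nm,[(round(b['score'],2),(np.array(b['location'])*[560,420]).round(1).tolist(),Tinv(atz(cc,np.array(b['location'])*[560,420],60)).round(1).tolist()) for b in nets.boxes_of(nm,'ticket')])
b=d['img'][150:270,210:370,::-1]
# projected expected plate at y=1.5
im=cv2.resize(b,(800,600),interpolation=cv2.INTER_CUBIC)
for y,col in ((21.5,(0,0,255)),(-18.5,(0,0,255)),(1.5,(0,255,0))):
    q=((proj(d,W(p,[[0,y,45],[0,y,79]]))-[210,150]+.5)*5).astype(int)
    cv2.line(im,tuple(map(int,q[0])),tuple(map(int,q[1])),col,1)
cv2.imwrite(f'pics/{n}.png',im)
a=rect(c,62,-30,240,-150,150,2)
cv2.imwrite(f'pics/{n}t.png',a)
E
python3 tk.py k1
```

```text
t 6.35 tray [[ -0.3  56.  113.9]] toolx in tray deg 90.0 down [-0. -0. -1.] F [ 0.6  1.  -0.6] g -0.002 J [-0.16  0.4   1.96 -0.    0.78 -0.23]
scene []
top []
```

View pics/k1.png

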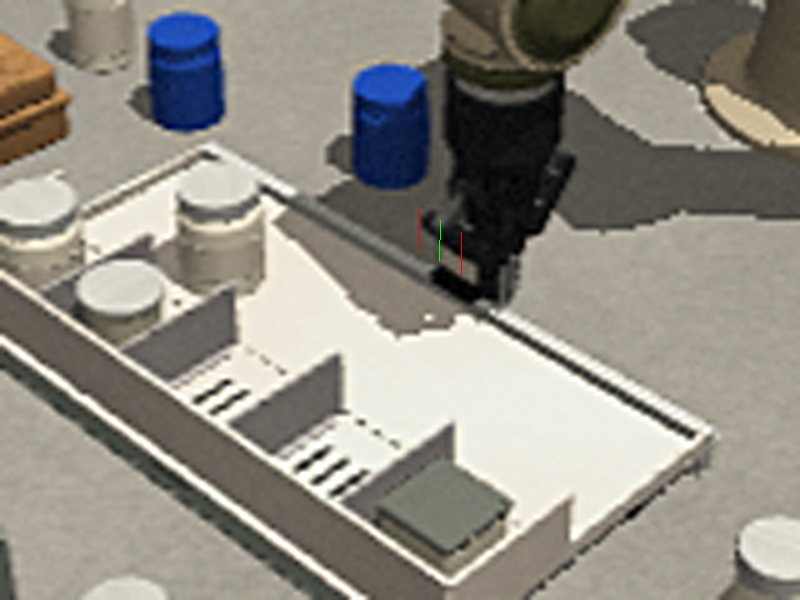

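>>> apply_moves([
  [-0.6,0,0,0],
  [-0.5,0,0,0],
  [-0.4,0,0,0],
  [0,0,0,0],
  [0,0,0,0],
])

```text
time_s: 7.05
eef_pos: [438.6, 32.8, 113.9]
ee_rot: [0.0, 0.683, 0.73, 0.0]
force: [-0.1, -0.4, -0.5]
grip_width: 0.0
```

```bash
python3 tk.py k2
```

```text
t 7.05 tray [[ -0.2  41.6 113.9]] toolx in tray deg 90.0 down [ 0. -0. -1.] F [-0.1 -0.4 -0.5] g 0.0 J [-0.19  0.4   1.96 -0.    0.78 -0.26]
scene [(0.56, [293.9, 203.0], [[28.7, 11.8, 60.0]]), (0.35, [250.2, 194.3], [[98.7, -132.5, 60.0]])]
top []
```

View pics/k2.png

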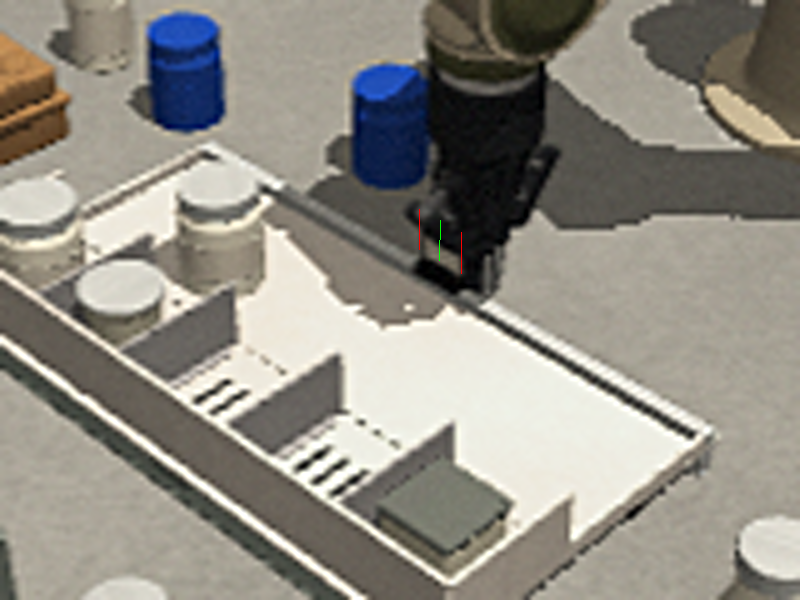

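>>> apply_moves([
  [1,0,0,0],
  [3,0,-1,0],
  [3,1,-3,0],
  [4,1,-1,0],
  [4,1,0,0],
  [4,1,0,0],
  [0,0,0,0],
])

```text
time_s: 7.95
eef_pos: [465.3, 229.5, 163.9]
ee_rot: [0.0, 0.681, 0.732, 0.001]
force: [-0.6, -0.1, 0.1]
grip_width: 0.003
```

```bash
python3 tk.py k3
```

```text
t 7.95 tray [[ 39.7 236.  163.9]] toolx in tray deg 90.3 down [ 0.001  0.001 -1.   ] F [-0.6 -0.1  0.1] g 0.003 J [0.23 0.46 1.69 0.   0.99 0.16]
scene [(0.55, [294.7, 202.7], [[25.6, 12.6, 60.0]])]
top [(0.55, [287.0, 244.7], [[-0.1, 7.7, 60.0]])]
```

View pics/k3.png

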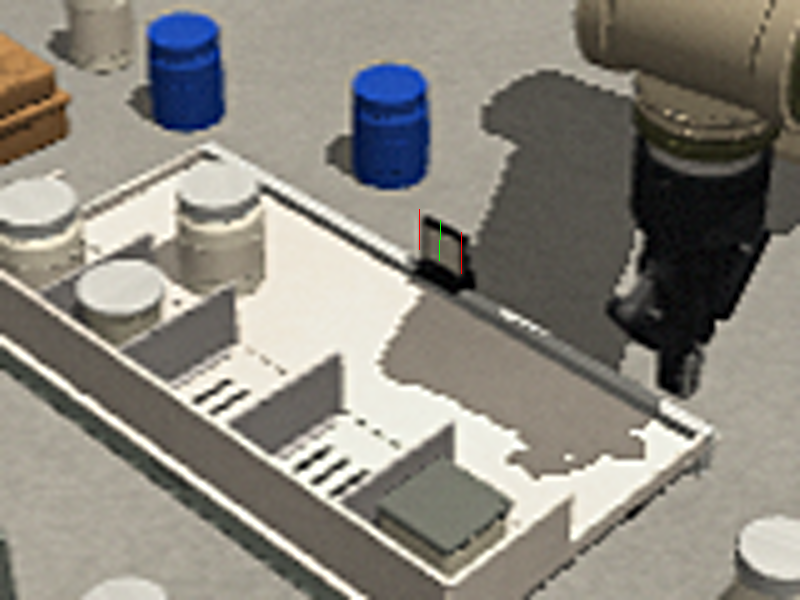

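View pics/k3t.png

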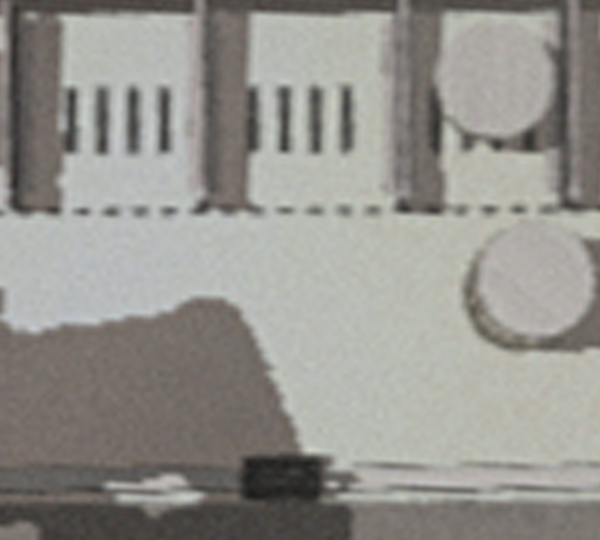

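```bash
python3 - <<'E'
import fit
from rect import *
import rect
import go
d=capture('scene'); c=capture('top')
import pickle; pickle.dump({'scene':d,'top':c},open('C1.pkl','wb'))
ft=least_squares(lambda q:((proj(t,W(q,M))-px)*w).ravel(),p,loss='soft_l1')
fs=least_squares(lambda q:(proj(s,W(q,Ms))-ps).ravel(),p,loss='soft_l1')
print(ft.x,ft.fun.reshape(-1,2).round(1).tolist()); print(fs.x,fs.fun.reshape(-1,2).round(1).tolist())
def grid(im,k,y1,x1):
    for y in range(-240,241,10):
        cx=int((y1-y)*k)
        if 0<=cx<im.shape[1]: cv2.line(im,(cx,0),(cx,3 if y%50 else 10),(0,0,255),1); cv2.line(im,(cx,im.shape[0]-1),(cx,im.shape[0]-4),(0,0,255),1)
    return im
for nm,cc,q in (('t',c,ft.x),('s',d,fs.x)):
    rect.p=q
    a=grid(rect.rect(cc,75,-20,30,-80,80,4.9),4.9,80,30)
    b=grid(rect.rect(cc,75,130,190,-80,80,4.9),4.9,80,190)
    cv2.imwrite(f'pics/g{nm}.png',np.vstack([b,a]))
E
```

```text
[ 4.39854755e+02 -9.46788010e+00  6.73599454e-02] [[-0.4, -0.2], [-0.4, 0.4], [-0.3, -0.9], [0.4, -2.2], [1.0, 1.1], [0.0, 1.0]]
[ 4.45761154e+02 -6.20234151e+00  7.23809658e-02] [[0.4, 0.1], [-0.2, 0.1], [-0.7, 0.4], [0.2, -0.5], [0.2, -0.5]]
```

View pics/gt.png

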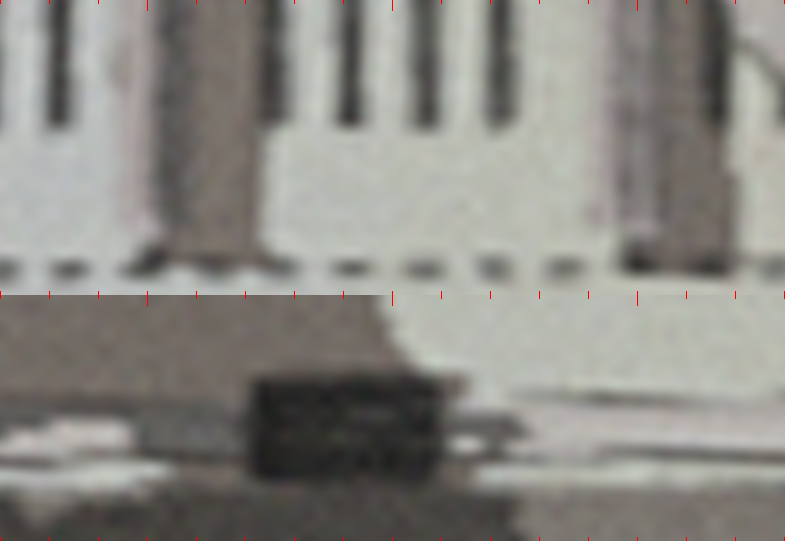

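View pics/gs.png

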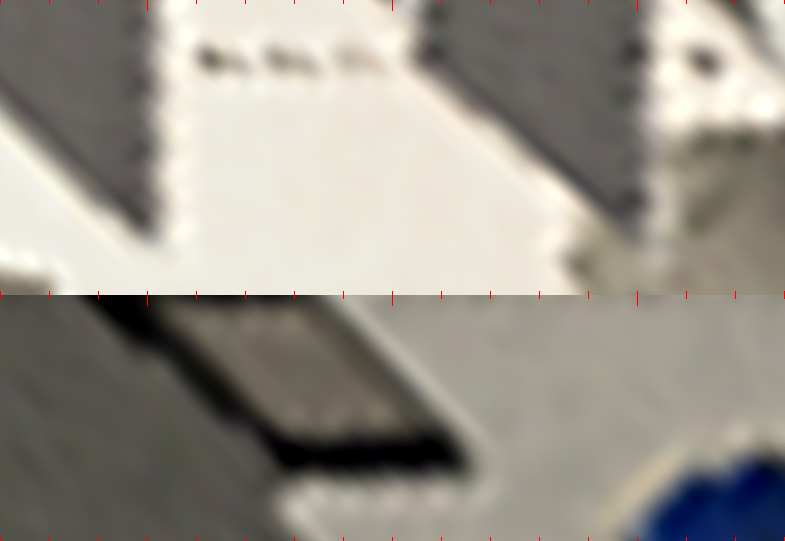

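```bash
python3 -c "
from go import *
rep(); to(0,60,163.9); to(0,60,114)"
```

```text
t 8.25 tray [[ 39.6 231.  163.9]] toolx in tray deg 89.9 down [-0. -0. -1.] F [-0.4 -0.1 -0.5] g -0.001 J [ 0.22  0.45  1.7  -0.    0.99  0.16]
shift cm [-1.71e+01 -3.94e+00  1.00e-02]
shift cm [-17.1   -3.94   5.  ]
```

>>> apply_moves([
  [-3,-1,0,0],
  [-4,-1,0,0],
  [-4,-1,0,0],
  [-4,-0.9,0,0],
  [-2,0,1,0],
  [0,0,2,0],
  [0,0,2,0],
  [0,0,0,0],
])

```text
time_s: 9.05
eef_pos: [437.0, 52.4, 112.4]
ee_rot: [-0.002, 0.684, 0.73, -0.001]
force: [-0.2, 0.3, 0.1]
grip_width: 0.0
```

```bash
python3 -c "
from go import *
rep(); to(0,33,114)"
```

```text
t 9.05 tray [[ -0.5  61.2 112.4]] toolx in tray deg 89.9 down [-0.004  0.001 -1.   ] F [-0.2  0.3  0.1] g 0.0 J [-0.15  0.4   1.95 -0.    0.79 -0.21]
shift cm [-2.82  0.05 -0.16]
```

>>> apply_moves([
  [-0.8,0,0,0],
  [-0.6,0,0,0],
  [-0.5,0,0,0],
  [-0.5,0,0,0],
  [-0.4,0,0,0],
  [0,0,0,0],
  [0,0,0,0],
])

```text
time_s: 9.75
eef_pos: [440.0, 25.1, 113.9]
ee_rot: [-0.0, 0.683, 0.731, -0.0]
force: [-0.2, 0.1, -1.0]
grip_width: 0.001
```

```bash
python3 -c "
from go import *
rep(); to(95,-190,200)"
```

```text
t 9.75 tray [[  0.7  33.8 113.9]] toolx in tray deg 90.0 down [-0. -0. -1.] F [-0.2  0.1 -1. ] g 0.001 J [-0.21  0.4   1.95 -0.    0.79 -0.28]
shift cm [-22.38   9.44  -8.61]
```

>>> apply_moves([
  [1,0,0,0],
  [1,0,-2,0],
  [0,0,-4,0],
  [0,1.5,-3,0],
  [-3,1.5,0,0],
  [-4,1.5,0,0],
  [-4,1.5,0,0],
  [-4,1.5,0,0],
])

```text
time_s: 10.55
eef_pos: [524.2, -100.1, 203.8]
ee_rot: [-0.0, 0.683, 0.731, -0.0]
force: [0.2, 1.0, 0.3]
grip_width: -0.0
```

>>> apply_moves([
  [-4,0.8,0,0],
  [-3.2,0.7,0,0],
  [-2,0,0,0],
  [0,0,0,0],
  [0,0,0,0],
], grip=3.5)

```text
time_s: 11.05
eef_pos: [544.6, -189.2, 203.7]
ee_rot: [-0.001, 0.683, 0.731, 0.0]
force: [0.2, -0.0, -0.7]
grip_width: 0.409
```

```bash
cat > gg.py <<'E'
import go, rect, sys, pickle
from go import *
rep()
n=sys.argv[1]
d=capture('scene'); c=capture('top'); pickle.dump({'scene':d,'top':c},open(n+'.pkl','wb'))
FT=np.array([4.39854755e+02,-9.46788010e+00,6.73599454e-02]); FS=np.array([4.45761154e+02,-6.20234151e+00,7.23809658e-02])
def grid(im,k,y1):
    for y in range(-240,241,10):
        cx=int((y1-y)*k)
        if 0<=cx<im.shape[1]: cv2.line(im,(cx,0),(cx,3 if y%50 else 10),(0,0,255),1)
    return im
o=[]
for nm,cc,q in (('t',c,FT),('s',d,FS)):
    rect.p=q
    o+=[grid(rect.rect(cc,75,130,180,-80,80,4.9),4.9,80), grid(rect.rect(cc,79,-20,30,-80,80,4.9),4.9,80)]
rect.p=p
cv2.imwrite(f'pics/{n}g.png',cv2.resize(np.vstack(o),None,fx=.6,fy=.6,interpolation=cv2.INTER_AREA))
cv2.imwrite(f'pics/{n}s.png',cv2.resize(d['img'][130:280,170:370,::-1],(800,600),interpolation=cv2.INTER_CUBIC))
cv2.imwrite(f'pics/{n}t.png',cv2.resize(c['img'][130:280,190:390,::-1],(800,600),interpolation=cv2.INTER_CUBIC))
E
python3 gg.py j1
```

```text
t 11.05 tray [[  90.5 -187.   203.7]] toolx in tray deg 90.0 down [-0.001  0.001 -1.   ] F [ 0.2 -0.  -0.7] g 0.409 J [-0.54  0.52  1.47  0.    1.16 -0.61]Traceback (most recent call last):
  File "gg.py", line 15, in <module>
    o+=[grid(rect.rect(cc,75,130,180,-80,80,4.9),4.9,80), grid(rect.rect(cc,79,-20,30,-80,80,4.9),4.9,80)]
             ^^^^^^^^^
AttributeError: 'function' object has no attribute 'rect'
```

```bash
sed -i 's/^import go, rect, sys, pickle/import sys, pickle/; s/^from go import \*/from go import *\nimport rect/' gg.py; python3 gg.py j1
```

```text
t 11.15 tray [[  90.7 -186.6  203.9]] toolx in tray deg 90.1 down [-0.     0.001 -1.   ] F [-0.9 -0.4 -0.6] g 0.411 J [-0.54  0.52  1.47  0.    1.16 -0.61]
```

View pics/j1g.png

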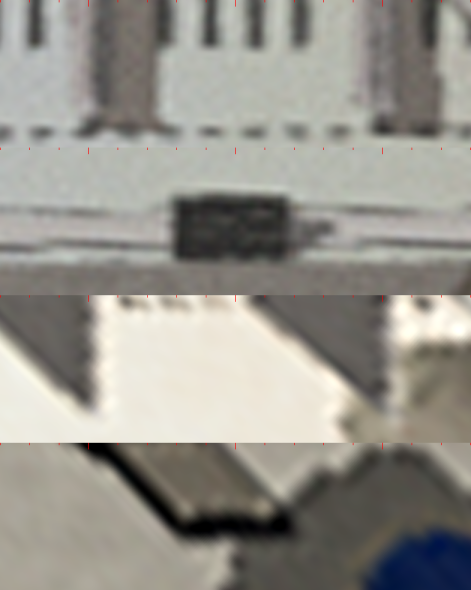

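View pics/j1s.png

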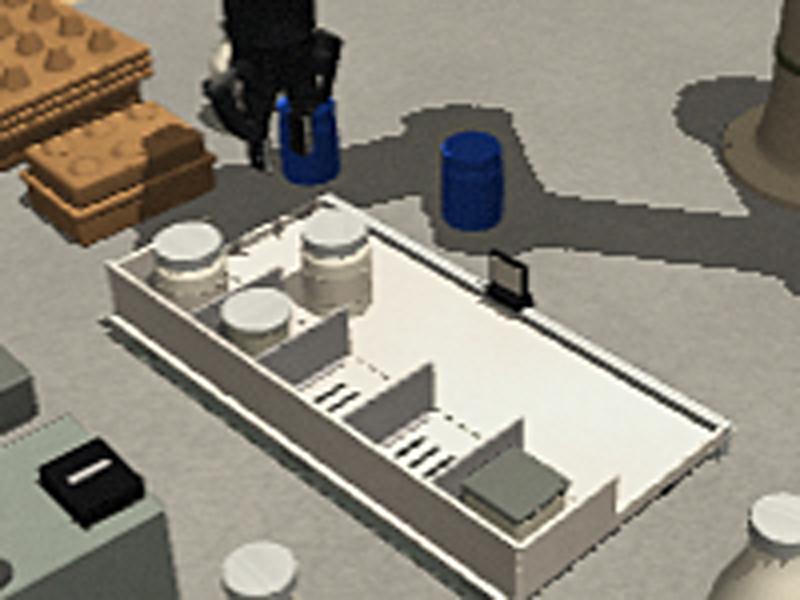

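View pics/j1t.png

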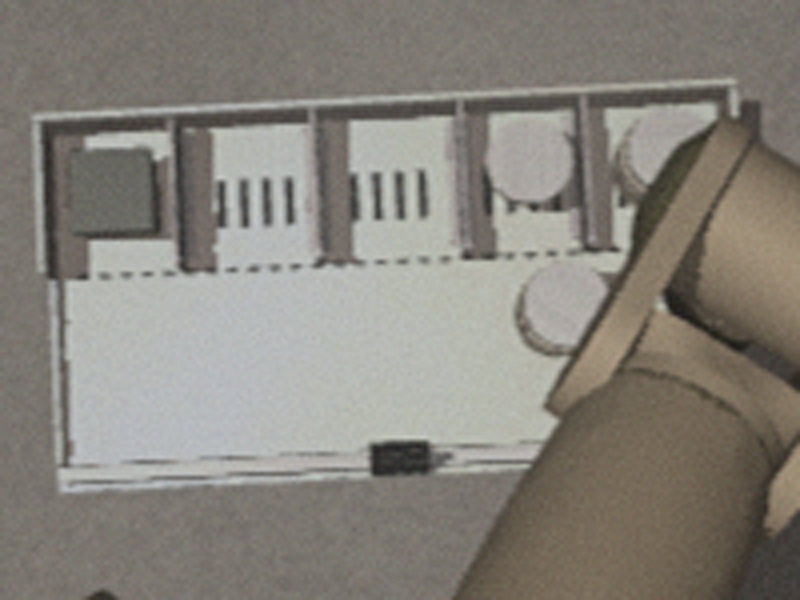

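>>> apply_moves([
  [0,0.5,1,0],
  [0,0,2,0],
  [0,0,2,0],
  [0,0,2,0],
  [0,0,1.8,0],
  [0,0,0,0],
  [0,0,0,0],
], grip=3)

```text
time_s: 11.95
eef_pos: [550.0, -189.7, 115.9]
ee_rot: [-0.0, 0.683, 0.731, -0.0]
force: [0.2, -0.7, 0.2]
grip_width: 0.351
```

```bash
python3 gg.py j2
```

```text
t 11.95 tray [[  95.9 -187.9  115.9]] toolx in tray deg 90.0 down [-0.  0. -1.] F [ 0.2 -0.7  0.2] g 0.351 J [-0.53  0.64  1.52  0.    0.98 -0.6 ]
```

View pics/j2s.png

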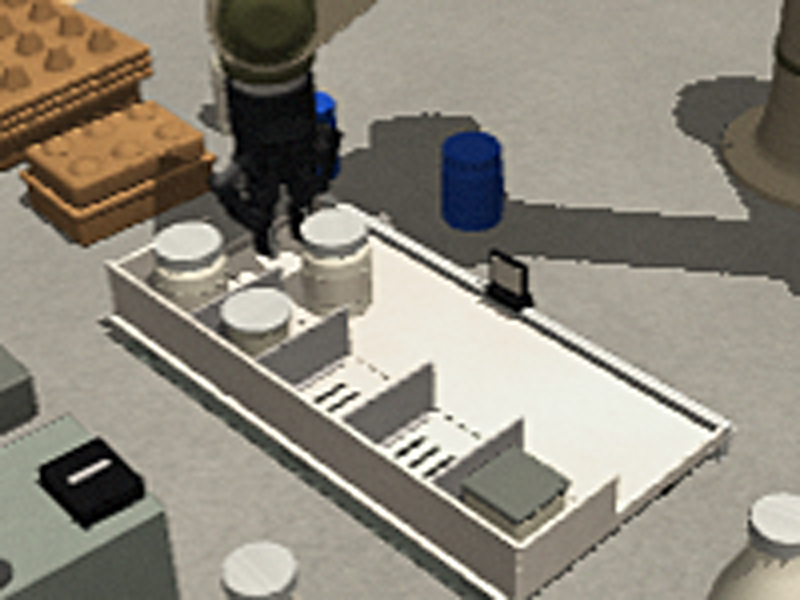

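>>> apply_moves([
  [1,0,0,0],
  [1,0,0,0],
  [0.7,0,0,0],
  [0.6,0,0,0],
  [0.6,0,0,0],
  [0.6,0,0,0],
  [0.6,0,0,0],
  [0,0,0,0],
])

```text
time_s: 12.85
eef_pos: [546.3, -138.4, 116.0]
ee_rot: [-0.0, 0.683, 0.731, 0.0]
force: [-0.4, -0.1, -0.4]
grip_width: 0.353
```

```bash
python3 gg.py j3
```

```text
t 12.85 tray [[  95.7 -136.5  116. ]] toolx in tray deg 90.0 down [-0.  0. -1.] F [-0.4 -0.1 -0.4] g 0.353 J [-0.46  0.61  1.58  0.    0.95 -0.52]
```

View pics/j3s.png

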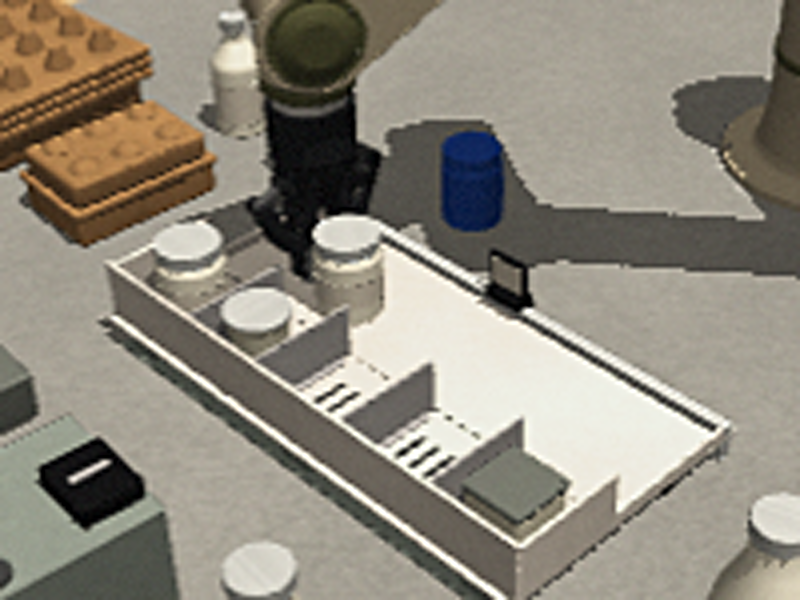

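>>> apply_moves([
  [0.6,0,0,0],
  [0.7,0,0,0],
  [0.7,0,0,0],
  [0.7,0,0,0],
  [0.7,0,0,0],
  [0.7,0,0,0],
  [0.7,0,0,0],
  [0.7,0,0,0],
])

```text
time_s: 13.75
eef_pos: [542.6, -83.6, 115.9]
ee_rot: [0.0, 0.683, 0.731, 0.0]
force: [-0.5, -2.7, 0.1]
grip_width: 0.351
```

>>> apply_moves([
  [0.7,0,0,0],
  [0.7,0,0,0],
  [0.7,0,0,0],
  [0.6,0,0,0],
  [0.5,0,0,0],
  [0.3,0,0,0],
  [0,0,0,0],
])

```text
time_s: 14.45
eef_pos: [540.2, -48.9, 115.8]
ee_rot: [-0.0, 0.683, 0.731, 0.0]
force: [0.4, 0.8, 0.1]
grip_width: 0.352
```

```bash
python3 gg.py j4
```

```text
t 14.45 tray [[ 95.7 -46.7 115.8]] toolx in tray deg 90.0 down [-0.  0. -1.] F [0.4 0.8 0.1] g 0.352 J [-0.31  0.57  1.65  0.    0.92 -0.37]
```

View pics/j4s.png

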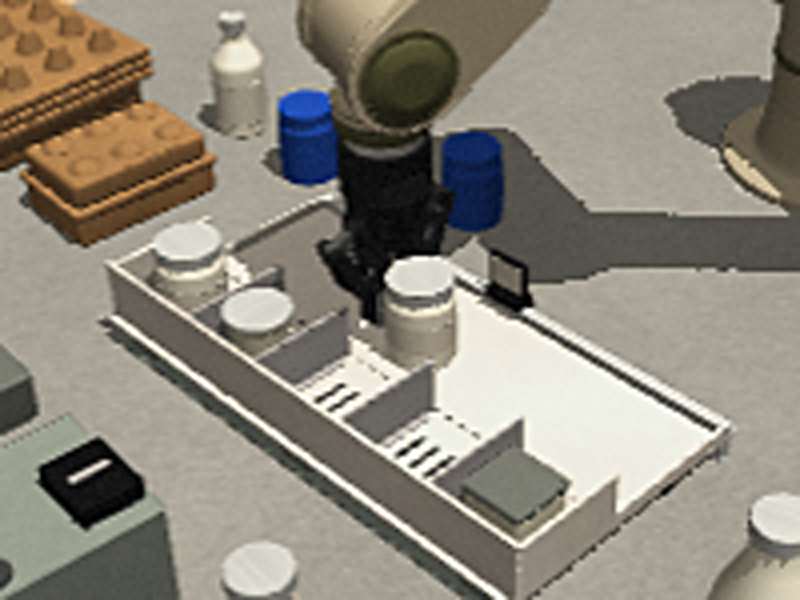

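View pics/j4t.png

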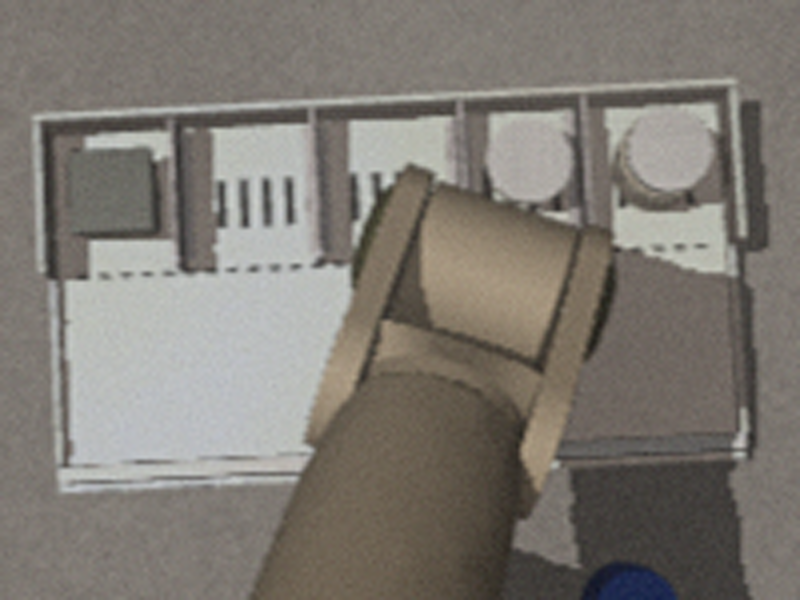

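```bash
python3 - <<'E'
import pickle
from go import *
import rect, go
FS=np.array([4.45761154e+02,-6.20234151e+00,7.23809658e-02])
go.p=FS
for n,q in (('j1',(336,231)),('j3',(346,239)),('j4',(420,278))):
    c=pickle.load(open(n+'.pkl','rb'))['scene']
    print(n,Tinv(atz(c,(170+q[0]/4-.4,130+q[1]/4-.4),103)).round(1))
E
```

```text
j1 [[  97.2 -109.7  103. ]]
j3 [[ 99.3 -94.7 103. ]]
j4 [[ 94.7  -9.9 103. ]]
```

>>> apply_moves([
  [0.4,0,0,0],
  [0.4,0,0,0],
  [0.2,0,0,0],
  [0,0,0,0],
  [-1,0,0,0],
  [-3,0,0,0],
  [-3,0,-2,0],
  [-2,0,-4,0],
])

```text
time_s: 15.35
eef_pos: [544.6, -131.0, 174.3]
ee_rot: [-0.003, 0.683, 0.73, -0.001]
force: [0.6, -0.6, -0.3]
grip_width: 0.355
```

>>> apply_moves([
  [-4,-1,-3,0],
  [-4,-2,0,0],
  [-3,-2,0,0],
  [0,0,0,0],
])

```text
time_s: 15.75
eef_pos: [501.5, -245.4, 205.4]
ee_rot: [0.0, 0.685, 0.729, -0.0]
force: [0.2, -0.4, -0.6]
grip_width: 0.355
```

```bash
python3 gg.py j5
```

```text
t 15.75 tray [[  43.8 -240.2  205.4]] toolx in tray deg 89.7 down [-0.    -0.001 -1.   ] F [ 0.2 -0.4 -0.6] g 0.355 J [-0.66  0.48  1.53 -0.    1.14 -0.73]
```

View pics/j5s.png

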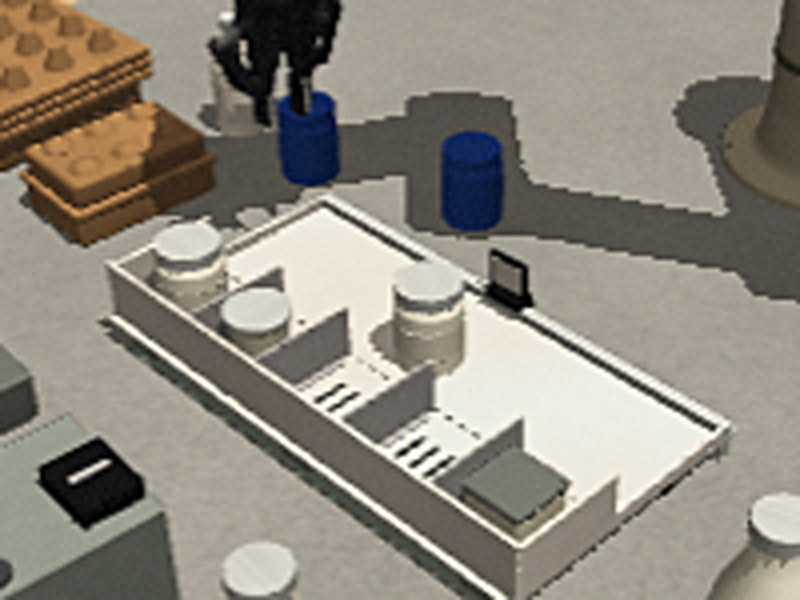

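View pics/j5t.png

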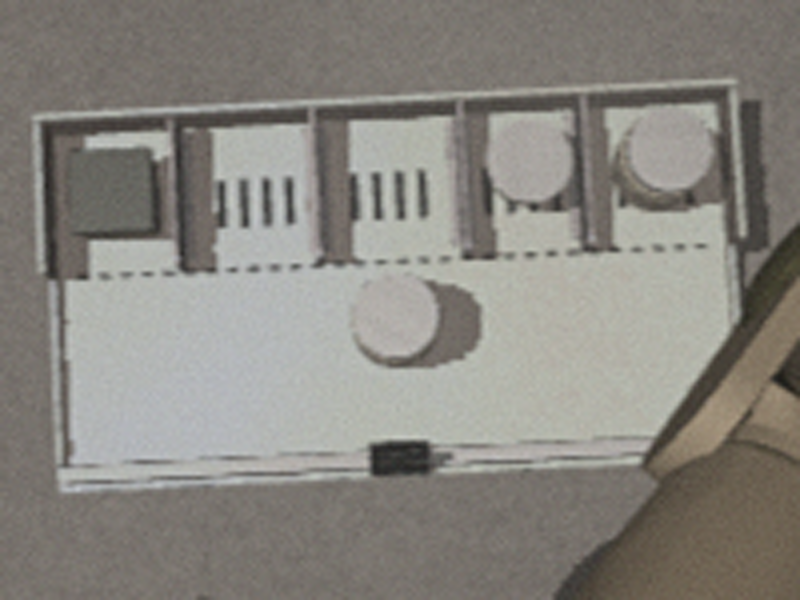

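>>> apply_moves([
  [0,0,-0.5,8.5],
  [0,0,0,8.5],
  [0,0,0,8.5],
  [0,0,0,8.5],
  [0,0,0,8.5],
  [0,0,0,8.5],
  [0,0,0,8.5],
  [0,0,0,8.5],
])

```text
time_s: 16.65
eef_pos: [503.9, -240.4, 210.2]
ee_rot: [-0.0, 0.975, 0.222, -0.0]
force: [-0.4, 0.3, 0.5]
grip_width: 0.347
```

>>> apply_moves([
  [0,0,0,8],
  [0,0,0,8],
  [0,0,0,5.7],
  [0,0,0,0],
  [0,0,0,0],
])

```text
time_s: 17.15
eef_pos: [503.7, -240.8, 210.2]
ee_rot: [-0.0, 0.999, 0.038, -0.0]
force: [-1.3, 0.4, 0.3]
grip_width: 0.348
```

```bash
python3 - <<'E'
import pickle
from go import *
import go
rep(); to(41,0.5,205)
c=pickle.load(open('j5.pkl','rb'))
print('jar',Tinv(atz(c['top'],(190+396/4-.4,130+319/4-.4),103)).round(1), 'div2,3 fronts',Tinv(atz(c['top'],(190+321/4-.4,130+262/4-.4),75)).round(1),Tinv(atz(c['top'],(190+468/4-.4,130+256/4-.4),75)).round(1))
go.p=np.array([4.45761154e+02,-6.20234151e+00,7.23809658e-02])
print('jar s',Tinv(atz(c['scene'],(170+428/4-.4,130+284/4-.4),103)).round(1))
E
```

```text
t 17.15 tray [[  46.2 -235.8  210.2]] toolx in tray deg 0.5 down [-0.  0. -1.] F [-1.3  0.4  0.3] g 0.348 J [-0.66  0.47  1.52  0.    1.15  0.84]
shift cm [ -0.31 -23.64   0.53]
jar [[ 91.6  -0.8 103. ]] div2,3 fronts [[135.1  47.7  75. ]] [[134.6 -51.5  75. ]]
jar s [[ 95.9   0.7 103. ]]
```

>>> apply_moves([
  [0,-3,0,0.5],
  [-0.1,-4,0,0],
  [-0.1,-4,0,0],
  [-0.1,-4,0,0],
  [-0.1,-4,0,0],
  [-0.1,-3,0,0],
  [0,-1.6,0,0],
  [0,0,0,0],
])

```text
time_s: 17.95
eef_pos: [482.8, -4.4, 210.4]
ee_rot: [-0.0, 0.999, 0.035, 0.0]
force: [0.6, -0.3, -0.0]
grip_width: 0.354
```

```bash
python3 -c "
from go import *
rep(); to(41,0,117)"; python3 gg.py j6
```

```text
t 17.95 tray [[ 41.4   1.5 210.4]] toolx in tray deg 0.1 down [ 0.  0. -1.] F [ 0.6 -0.3 -0. ] g 0.354 J [-0.25  0.32  1.75  0.    1.07  1.25]
shift cm [-0.04  0.15  9.34]
t 17.95 tray [[ 41.4   1.5 210.4]] toolx in tray deg 0.1 down [ 0.  0. -1.] F [ 0.6 -0.3 -0. ] g 0.354 J [-0.25  0.32  1.75  0.    1.07  1.25]
```

View pics/j6s.png

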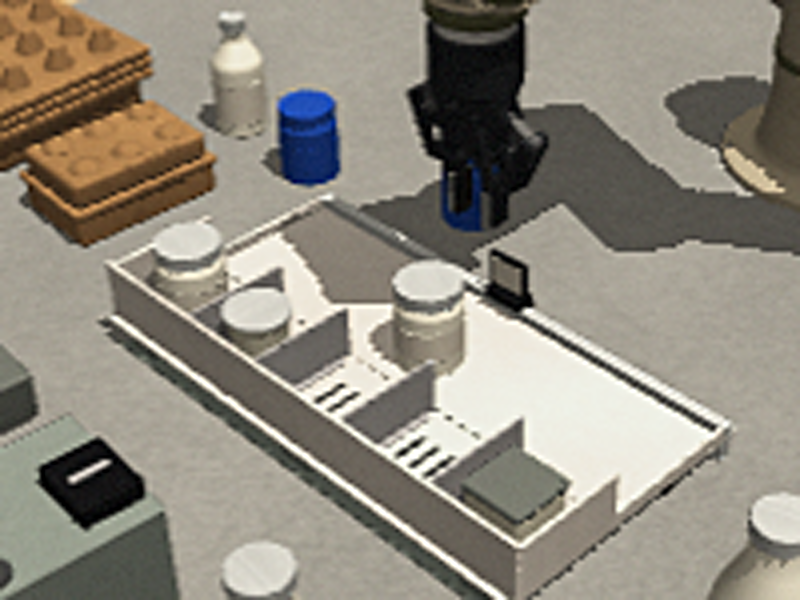

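>>> apply_moves([
  [0,0.15,1,0],
  [0,0,2,0],
  [0,0,2,0],
  [0,0,2,0],
  [0,0,1.3,0],
  [0,0,1,0],
  [0,0,0,0],
  [0,0,0,0],
])

```text
time_s: 18.85
eef_pos: [483.3, -8.2, 117.5]
ee_rot: [0.0, 0.999, 0.032, 0.0]
force: [-0.6, -0.3, -0.1]
grip_width: 0.35
```

```bash
python3 gg.py j7
```

```text
t 18.85 tray [[ 41.6  -2.3 117.5]] toolx in tray deg -0.2 down [ 0. -0. -1.] F [-0.6 -0.3 -0.1] g 0.35 J [-0.26  0.47  1.83 -0.    0.84  1.25]
```

View pics/j7s.png

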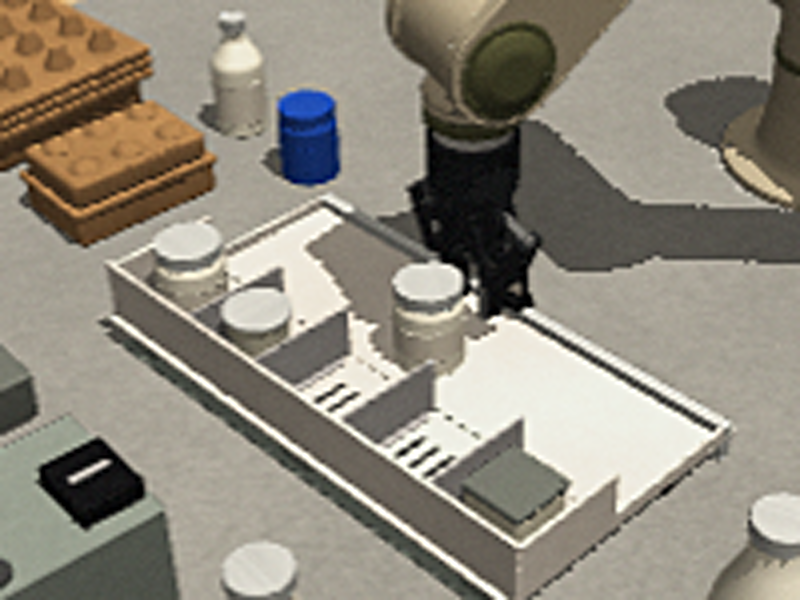

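>>> apply_moves([
  [0,-0.2,0,-0.2],
  [0.5,0,0,0],
  [0.5,0,0,0],
  [0.5,0,0,0],
  [0.6,0,0,0],
  [0.6,0,0,0],
  [0.6,0,0,0],
  [0.5,0,0,0],
])

```text
time_s: 19.75
eef_pos: [521.3, -3.2, 117.3]
ee_rot: [-0.0, 0.999, 0.034, -0.0]
force: [-3.7, -0.1, 2.8]
grip_width: 0.349
```

```bash
python3 gg.py j8
```

```text
t 19.75 tray [[7.990e+01 1.000e-01 1.173e+02]] toolx in tray deg -0.0 down [-0.  0. -1.] F [-3.7 -0.1  2.8] g 0.349 J [-0.23  0.53  1.72 -0.    0.89  1.27]
```

View pics/j8s.png

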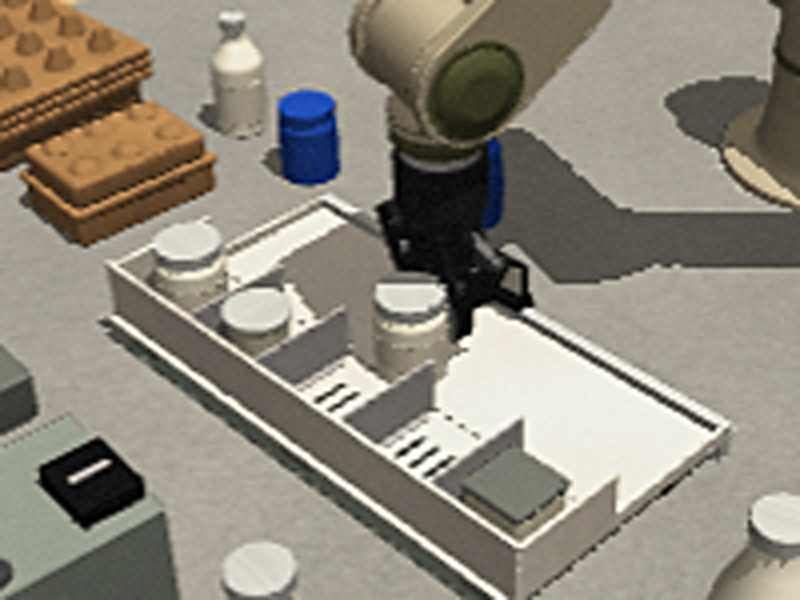

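>>> apply_moves([
  [0.5,0,0,0],
  [0.6,0,0,0],
  [0.6,0,0,0],
  [0.6,0,0,0],
  [0.6,0,0,0],
  [0.6,0,0,0],
  [0.6,0,0,0],
  [0.5,0,0,0],
])

```text
time_s: 20.65
eef_pos: [567.3, -0.1, 117.3]
ee_rot: [0.0, 0.999, 0.034, 0.0]
force: [-1.1, -0.3, 0.5]
grip_width: 0.351
```

```bash
python3 gg.py j9
```

```text
t 20.65 tray [[1.260e+02 1.000e-01 1.173e+02]] toolx in tray deg 0.0 down [ 0. -0. -1.] F [-1.1 -0.3  0.5] g 0.351 J [-0.21  0.61  1.57  0.    0.96  1.3 ]
```

View pics/j9s.png

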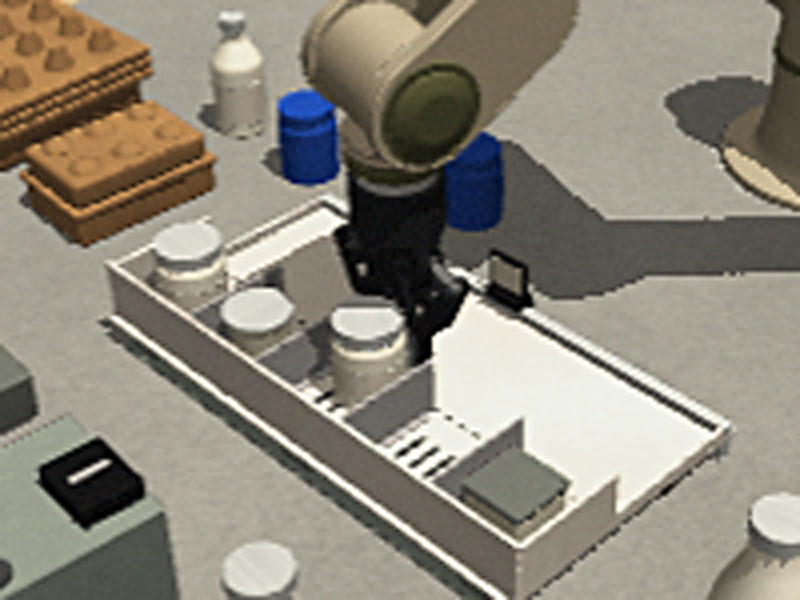

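>>> apply_moves([
  [0.5,0,0,0],
  [0.6,0,0,0],
  [0.6,0,0,0],
  [0.6,0,0,0],
  [0.5,0,0,0],
  [0.4,0,0,0],
  [0.4,0,0,0],
  [0.3,0,0,0],
])

```text
time_s: 21.55
eef_pos: [606.0, 2.5, 117.3]
ee_rot: [0.0, 0.999, 0.034, 0.0]
force: [-2.3, 0.7, 1.0]
grip_width: 0.352
```

```bash
python3 gg.py j10
```

```text
t 21.55 tray [[1.648e+02 1.000e-01 1.173e+02]] toolx in tray deg -0.0 down [ 0. -0. -1.] F [-2.3  0.7  1. ] g 0.352 J [-0.19  0.68  1.44  0.    1.02  1.31]
```

View pics/j10s.png

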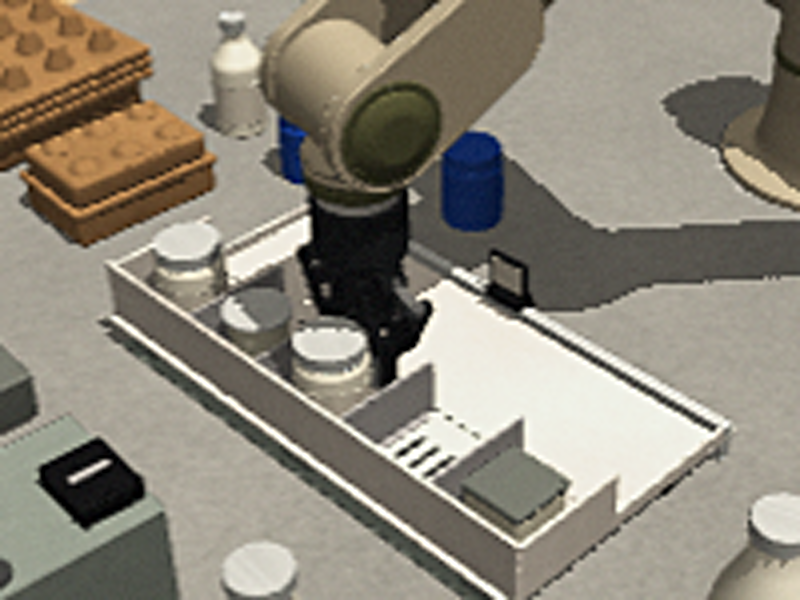

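Slow steps until the force rises against the rear wall.

>>> apply_moves([
  [0.2,0,0,0],
  [0.2,0,0,0],
  [0.2,0,0,0],
  [0.2,0,0,0],
])

```text
time_s: 22.05
eef_pos: [613.8, 3.0, 117.3]
ee_rot: [0.0, 0.999, 0.034, -0.0]
force: [-2.1, 0.2, 1.3]
grip_width: 0.349
```

>>> apply_moves([
  [0.1,0,0,0],
  [0.1,0,0,0],
])

```text
time_s: 22.25
eef_pos: [615.8, 3.2, 117.3]
ee_rot: [0.0, 0.999, 0.034, -0.0]
force: [-2.8, 0.0, 1.5]
grip_width: 0.355
```

>>> apply_moves([
  [0.1,0,0,0],
  [0.1,0,0,0],
])

```text
time_s: 22.45
eef_pos: [617.8, 3.3, 117.3]
ee_rot: [-0.0, 0.999, 0.034, -0.0]
force: [-2.5, 0.2, 0.3]
grip_width: 0.351
```

>>> apply_moves([
  [0.1,0,0,0],
  [0.1,0,0,0],
])

```text
time_s: 22.65
eef_pos: [618.3, 3.4, 117.2]
ee_rot: [-0.0, 0.999, 0.034, -0.003]
force: [-17.8, -2.5, 10.6]
grip_width: 0.352
```

>>> apply_moves([
  [0.1,0,0,0],
  [0.1,0,0,0],
])

```text
time_s: 22.85
eef_pos: [618.8, 3.4, 117.2]
ee_rot: [-0.0, 0.999, 0.034, -0.005]
force: [-29.5, -3.3, 18.0]
grip_width: 0.352
```

```bash
python3 gg.py j11
```

```text
t 22.85 tray [[1.775e+02 1.000e-01 1.172e+02]] toolx in tray deg 0.0 down [-0.011 -0.    -1.   ] F [-29.5  -3.3  18. ] g 0.352 J [-0.18  0.71  1.39 -0.    1.05  1.32]
```

View pics/j11s.png

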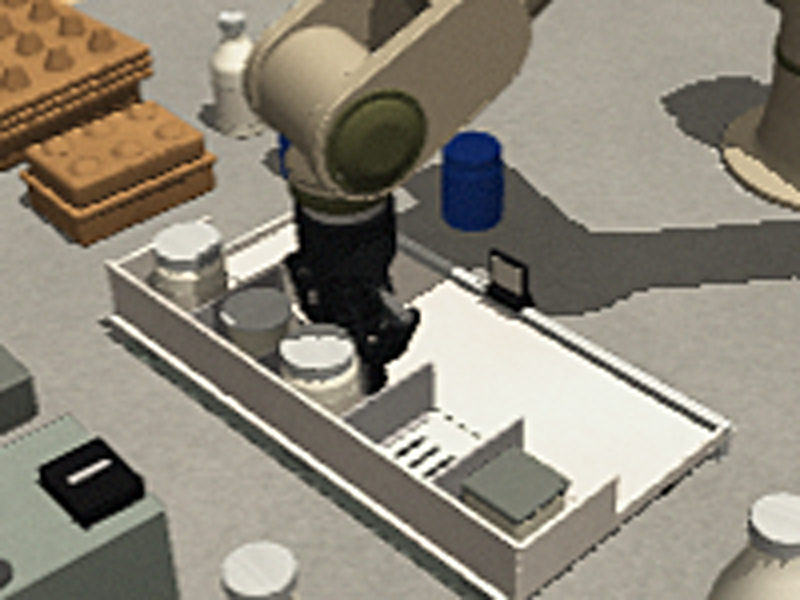

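>>> apply_moves([
  [-0.3,0,0,0],
  [-0.5,0,0,0],
  [-1.5,0,0,0],
  [-3,0,0,0],
  [-3,0,0,0],
  [-3,0,-1,0],
  [-1,0,-4,0],
  [0,0,-4,0],
])

```text
time_s: 23.75
eef_pos: [497.7, -4.7, 208.2]
ee_rot: [-0.0, 0.999, 0.033, -0.001]
force: [1.3, -0.3, -0.5]
grip_width: 0.348
```

>>> apply_moves([
  [0,2,-2,0],
  [-2,4,0,0],
  [-2,4,0,0],
  [-2,4,0,0],
  [-2,4,0,0],
  [-2,4,0,0],
  [0,0,0,0],
  [0,0,0,0],
])

```text
time_s: 24.55
eef_pos: [413.8, -231.5, 227.4]
ee_rot: [0.0, 0.999, 0.033, 0.0]
force: [-0.1, 0.9, -0.8]
grip_width: 0.347
```

```bash
python3 gg.py j12; python3 - <<'E'
import pickle
from rect import *
import rect
c=pickle.load(open('j12.pkl','rb'))['top']
E
```

```text
t 24.55 tray [[ -42.7 -220.5  227.4]] toolx in tray deg -0.1 down [ 0.001 -0.    -1.   ] F [-0.1  0.9 -0.8] g 0.347 J [-0.76  0.28  1.75  0.    1.11  0.75]
```

View pics/j12s.png

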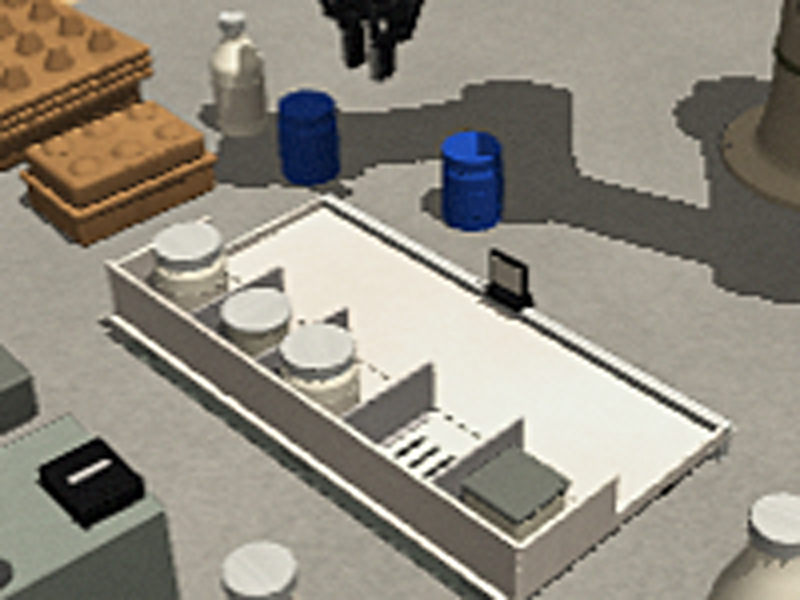

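View pics/j12t.png

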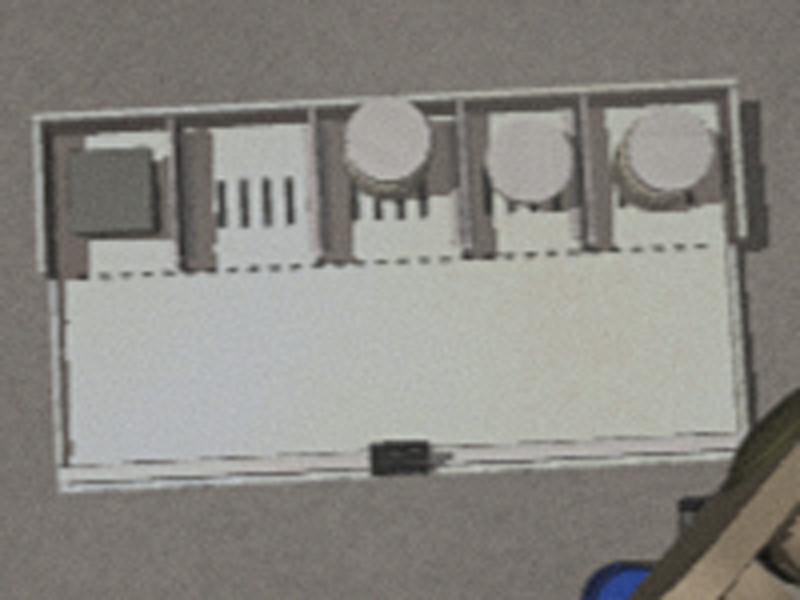

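```bash
python3 -c "
from rig import ctrl; print(ctrl.finish_job())"
```

```text
the job is handed in; nothing more can be done
None
```

I handed the job in at about 24.6 s of the 64 s allowed. The ticket holder is in front of the third gap, and the loose white jar is in that gap against the rear wall.

- **Holder:** I pushed it with the closed fingertips. The first stop was about 9 mm short, so I pushed again before touching the jar. It now sits 1–2 mm from the middle of the third gap by both cameras.
- **Jar:** I pushed it with the fingers held slightly apart, left along the open strip and then straight back. I stopped when the pushing force rose from about 2.5 N to about 30 N against the rear wall. The last pictures show it upright and in the middle of the gap.
- **Everything else:** In the last pictures the tub, the pot, the stocked jar, the holder, the egg carton, the cream bottle and the blue jars look unmoved. The milk bottle was only partly in view and the brush was out of view, but the arm went near neither after the first approach. The gripper is clear of everything.
- **Disagreements:** The two cameras differed by 3–6 mm on the tray's position. I placed the holder by comparing it with the dividers within each picture, and relied on the contact force for the rear wall. The trained network missed the holder in some pictures, so I measured it from the images instead.

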